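# Refill the bird feeder with fat balls

## Robot

A 6-joint arm with a two-finger parallel gripper is mounted at the origin on the work surface. World frame = base frame: x ahead of the robot, y to its left, z up, the work surface at z = 0. Lengths are in mm, angles in rad, forces in N, time in s.
With the tool pointing down it reaches from about 350 to 975 mm from the base axis. Payload 7.1 kg.
Tool frame: the origin (TCP) lies at the centre of the arm's flange, where the gripper is bolted on; the fingertips stand 182 mm ahead of it and the grasp point (between the pads) lies 163 mm ahead of it; x points along the fingers, y is the direction in which the jaws open and shut, and the axes are right-handed (so a half turn about x gives the same grasp; the last joint's range is limited). The gripper opens to 88 mm and grips with 3 to 60 N. Pads are 20 mm wide; open, the fingers measure 115 mm over their backs; the gripper's body (75 mm by 178 mm) begins 61 mm behind the grasp point.
Start: joints at [-1.178, 0.423, 1.63, -0, 1.089, -0.019], TCP at [250.178, -572.728, 404.675] pointing down, gripper open.
Joint ranges: [-3, 3], [-0.9, 2.11], [0.09, 2.58], [-1.31, 4.45], [0.11, 2.69], [-2.54, 2.54]. Speed limits (rad/s): [2.39, 2.39, 3.01, 3.14, 3.14, 3.14].

## Interface

Orientations are given as a rotation vector (axis times angle).
In Python, from workcell import readout, viewer, workorder, models gives the robot as it stands. The module is installed in compiled form; this text tells all that it offers.
- The arm moves only by the tool apply_moves, never from a script. Its argument "commands" is a list that holds one entry, the list of rows, each a list of 4 numbers: the shift along the world's x, y, z in m, then the turn about the world's z in rad. A call has 1 to 8 rows; each row is the pose to reach, as a shift and turn from the pose commanded when the call began; what a row does not reach only later rows make up. A row lasts 1/8 s, in which the tool goes at most 62.5 mm and 10.7 degrees, less where a joint would pass 70% of its speed; a pose out of reach is approached as far as the arm can. A call with a gripper value outside its range is refused whole. "gripper" is the finger opening in m, from 0 to 0.0878, set as the call begins (left out, the last holds). The fingers move at their own pace and stop on an object; the grip force is fixed at half the most. Time passes only in rows, so rows that repeat a pose let the fingers close. It gives the time, the measured TCP pose, the force and the opening at its end, in the units of the state.
- readout.get_obs(): the state, without advancing time (a new reading comes with each control period).
- viewer.get_image(name): name is "side" or "top" or "wrist"; returns a dict with "color" (384x512x3 uint8, red, green, blue), "vertical_fov" (degrees; the focal length in pixels is half the picture's height over the tangent of half this angle, whatever the lens; pixels are square), "cx", "cy" (the principal point, pixels), "rvec" (rotation vector, rad) and "tvec" (3), from world to camera coordinates, as OpenCV has them. Camera axes: x right, y down, z forward; pixel columns grow to the right and rows downward; lengths in mm; the calibration is good to about 2 mm. A picture is of the moment at which its call begins. There is no depth.
- workorder.close_job(): hands the job in, once; it reports no verdict.
Trained networks look in the newest picture that a camera, given by its name, has taken for a name from the list of things; names that differ only in an ending like _2 or _b are one class to them, and where a whole thing is asked for, a point or a joint stands for the part that bears it (a point fixed in the world has none). Each returns a list of dicts, best first, with "conf" (0 to 1); they miss things now and then, are a little off and sometimes report something else, mostly with a low value. They report only what shows in the picture. A call takes as long as a camera call. They do not tell look-alikes from the thing itself.
- models.search_frame(camera, label): "position" ([x, y, z] in mm, in world coordinates, good to about 4 mm: the middle of the surface that is visible of it).
- models.place_of(camera, label): "position" ([x, y, z] in mm, in world coordinates, good to about 4 mm: a listed point, or the origin of a listed thing).
The state is a dict: "t": time; "qpos": joint angles; "qvel": joint speeds; "joint_torque": joint torques, N m; "ee_pos": TCP position; "orientation": TCP orientation; "ft_force": force on the tool from outside, world axes, zero at the start; "moment": the same for the moment, N m; "width": finger opening in mm.
Only numpy, scipy, OpenCV 4.12 (cv2) and the standard library are available. Lean on these libraries where they do the work, as an engineer would, in place of code of your own. Each camera call takes 0.05 s, during which the arm holds its last target.

## Task

Get the bird feeder on the kitchen table ready to hang out: push the wire tube upright down into the collar of the base, past the rubber seal, until it is fully home. Then drop the fat balls in through the top of the tube one at a time, the one smaller ball left over from last time first so that it is eaten first and then all the fresh ones, and finally set the cap squarely on the tube. Leave the teapot, mug and milk jug where they are.

Things in the scene. Friction and masses are not known exactly. Their poses are not given: they have to be found in the camera images.
- base: dark steel feeder base, fixed to the table: round foot 124 mm across, 16 mm high; on it a collar 86 mm across, its mouth 54 mm above the table. The bore, 68 mm wide (flared to 79 mm over its top 8 mm), goes 38 mm down to a flat floor. Six sprung black seal pads reach 3.5 mm into it, 16 mm above the floor; a tube let go rests on them; past them takes 8 to 20 N, then they grip it. Origin: centre of its underside
- socket (a point): centre of the flat floor of the base's bore, 16 mm above the table: the tube's lower end is home when it stands on this floor
- tube: loose steel wire tube, open at both ends and the same at both ends: 250 mm long, 64 to 65 mm outside, 58 mm inside, a plain sheet-steel sleeve 45 mm long at each end with 12 wires between; about 0.28 kg; starts standing upright on the table. Origin at the centre of its lower end, z up along its axis
- tube_top (a point): centre of the tube's upper, open end (250 mm above its lower end)
- cap: loose dark steel cap, 0.16 kg, standing on the table. From below: a tapered plug 52 mm across, 10 mm deep, that goes loosely into the tube's top; a domed flange 74 mm across, 10 to 22 mm above the origin, that rests on the tube's rim; a knob 27 mm across, 22 to 56 mm above the origin. Origin: centre of the plug's underside, z up
- cap_seat (a point): centre of the cap's flange underside, 10 mm above the cap's origin: lies on tube_top when the cap is on
- tray: shallow card tray fixed on the table, 207 x 182 mm, 14 mm high, floor 4 mm thick, with low dividers making 3 cells along its x and 2 along its y, each about 65 x 85 mm; each fat ball lies in a cell of its own, any ball in any cell. Origin at the centre of its underside
- old: the leftover ball: a fat ball pecked down to 38 to 43 mm across, about 32 g, clearly smaller than the others, its centre 19 mm above what it lies on. Origin at its centre
- fresh1: fat ball (suet and seed), a firm lumpy ball, 46 to 52 mm across, about 55 g, its centre 23 mm above what it lies on; hardly rolls; origin at its centre. May be absent
- fresh2: fat ball (suet and seed), a firm lumpy ball, 46 to 52 mm across, about 55 g, its centre 23 mm above what it lies on; hardly rolls; origin at its centre. May be absent
- fresh3: fat ball (suet and seed), a firm lumpy ball, 46 to 52 mm across, about 55 g, its centre 23 mm above what it lies on; hardly rolls; origin at its centre. May be absent
- fresh4: fat ball (suet and seed), a firm lumpy ball, 46 to 52 mm across, about 55 g, its centre 23 mm above what it lies on; hardly rolls; origin at its centre. May be absent
- mug: bystander: white mug 80 mm across, 95 mm high, on the table beyond the base. Origin at the centre of its underside
- teapot: bystander: blue and white teapot, 155 mm across without spout and handle, 145 mm high. Origin at the centre of its underside
- jug: bystander: small milk jug 72 mm across, 80 mm high. Origin at the centre of its underside
Not all that is in view belongs to the job. What is shaped like the fresh4 but white is not meant.

How it is judged:
By the outcome, as a careful person would: the job done as asked, in the order asked, and still so for the second after the job is handed in, with the robot touching nothing.
Of fresh1, fresh2, fresh3, fresh4 only 3 to 4 are there at a start; the rules pass over those that are not, and their reading is None.
At some moment in a run one of cap may be knocked a few centimetres aside while the robot is not near it.
Once in a run the grip may slacken for a moment while it holds something.
It also fails if it takes over 208 s, if anything falls off the work surface, if the arm or the gripper's body presses on something with over 40 N, if the wrist force passes 120 N, or if a joint passes its speed limit or range.

## Working session

There is one attempt and no reset: what is moved stays moved. The work goes in short steps, Python scripts to look and compute and a tool call to move; the robot and the scene stay as the last step left them, time stands still between calls to the robot, and variables do not carry over. Pictures are saved under pics/ and viewed, and the job is handed in when it is done.

Besides the shell and the picture viewer there is one more tool, called after "Call:" as a command line: name --argument value ..., lists and objects as JSON in quotes. apply_moves: Moves the arm, as the interface text tells. Its arguments: {"type":"object","properties":{"commands":{"type":"array","items":{"type":"array","items":{"type":"array","items":{"type":"number"}}}},"gripper":{"type":"number"}},"required":["commands"]}

```bash
mkdir -p pics; cat > h.py <<'E'
import numpy as np, cv2
from workcell import readout, viewer, workorder, models
def cam(name,fn=None):
    d=viewer.get_image(name)
    if fn: cv2.imwrite('pics/'+fn, cv2.cvtColor(d['color'],cv2.COLOR_RGB2BGR))
    return d
def K(d):
    f=d['color'].shape[0]/2/np.tan(np.radians(d['vertical_fov'])/2)
    return np.array([[f,0,d['cx']],[0,f,d['cy']],[0,0,1]])
def proj(d,P):
    return cv2.projectPoints(np.array(P,float).reshape(-1,1,3),np.array(d['rvec'],float),np.array(d['tvec'],float),K(d),None)[0].reshape(-1,2)
def back(d,px,z):
    R=cv2.Rodrigues(np.array(d['rvec'],float))[0];t=np.array(d['tvec'],float).ravel()
    c=-R.T@t
    v=R.T@np.linalg.inv(K(d))@np.array([px[0],px[1],1.])
    return c+v*(z-c[2])/v[2]
def crop(d,x0,y0,x1,y1,s,fn):
    im=cv2.cvtColor(d['color'],cv2.COLOR_RGB2BGR)[y0:y1,x0:x1]
    cv2.imwrite('pics/'+fn,cv2.resize(im,None,fx=s,fy=s,interpolation=cv2.INTER_CUBIC))
E
python3 - <<'E'
from h import *
o=readout.get_obs();print({k:np.round(v,3) for k,v in o.items()})
for n in ['top','side','wrist']:
    d=cam(n,n+'0.png'); R=cv2.Rodrigues(np.array(d['rvec'],float))[0];print(n,d['vertical_fov'],d['cx'],d['cy'],np.round(-R.T@np.array(d['tvec'],float).ravel()),np.round(R[2],2))
for n in ['base','tube','tube_top','socket','cap','tray','old','fresh1','mug','teapot','jug']:
    for c in ['top','side']:
        print(n,c,[(np.round(r['position']).tolist(),round(r['conf'],2)) for r in models.place_of(c,n)])
E
```

```text
{'t': np.float64(0.0), 'qpos': array([-1.178,  0.424,  1.631, -0.   ,  1.089, -0.019]), 'qvel': array([-0.001, -0.   , -0.   , -0.001,  0.001,  0.   ]), 'joint_torque': array([ 3.0000e-03, -5.4463e+01, -2.7367e+01,  6.5000e-02,  2.3000e-02,
       -0.0000e+00]), 'ee_pos': array([ 250.057, -572.476,  403.907]), 'orientation': array([ 1.995,  0.418, -1.996]), 'ft_force': array([-0.079,  1.099, -1.276]), 'moment': array([0.025, 0.03 , 0.015]), 'width': np.float64(87.719)}
top 56.35206688875709 251.7306286757604 195.13541009972477 [ 463.   51. 1474.] [ 0.05  0.03 -1.  ]
side 49.44660826872354 247.7311214865482 195.82880386839523 [ -22. 1104.  843.] [ 0.42 -0.77 -0.49]
wrist 65.00334723008089 253.36469472865963 192.7564087991159 [ 321. -541.  384.] [-0.26 -0.11 -0.96]
base top [([521.0, 45.0, 0.0], 0.84)]
base side [([512.0, 38.0, -0.0], 0.89)]
tube top [([636.0, -251.0, -4.0], 0.54)]
tube side [([637.0, -249.0, 1.0], 0.73)]
tube_top top [([635.0, -248.0, 254.0], 0.67), ([546.0, 167.0, 26.0], 0.59)]
tube_top side [([638.0, -247.0, 250.0], 0.85), ([417.0, 220.0, 30.0], 0.26)]
socket top [(
[... 441 characters left out ...]
([545.0, 169.0, 26.0], 0.67), ([304.0, 214.0, 22.0], 0.63), ([461.0, 420.0, 20.0], 0.6), ([485.0, 205.0, 28.0], 0.56), ([448.0, 306.0, 25.0], 0.49), ([416.0, 222.0, 26.0], 0.44)]
fresh1 side [([461.0, 418.0, 24.0], 0.63), ([417.0, 222.0, 28.0], 0.6), ([306.0, 210.0, 22.0], 0.56), ([453.0, 313.0, 29.0], 0.52), ([545.0, 170.0, 25.0], 0.52), ([639.0, -250.0, 0.0], 0.17)]
mug top [([760.0, -40.0, 2.0], 0.64)]
mug side [([762.0, -47.0, -3.0], 0.93)]
teapot top [([610.0, 506.0, 2.0], 0.81), ([498.0, 243.0, -2.0], 0.39)]
teapot side [([609.0, 514.0, 0.0], 0.9), ([761.0, -45.0, -1.0], 0.61)]
jug top [([700.0, -364.0, -3.0], 0.75), ([761.0, -44.0, 2.0], 0.42)]
jug side [([701.0, -360.0, -1.0], 0.66)]
```

View pics/top0.png

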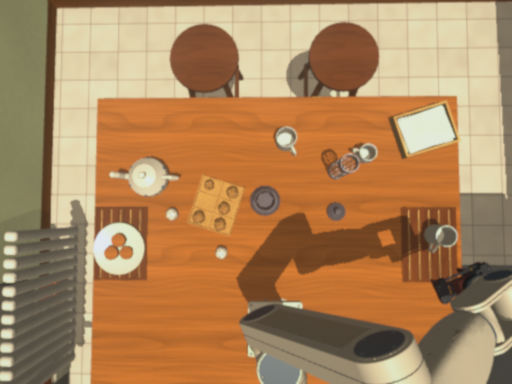

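View pics/side0.png

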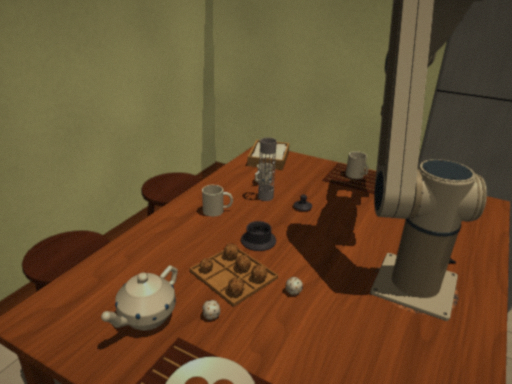

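View pics/wrist0.png

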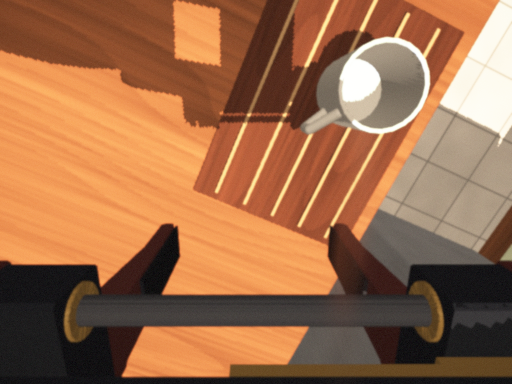

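```bash
python3 - <<'E'
from h import *
d=cam('top');crop(d,160,160,290,270,6,'tray_top.png')
e=cam('side');crop(e,180,210,310,320,6,'tray_side.png')
crop(d,320,130,390,230,6,'tube_top.png')
crop(e,235,125,320,255,5,'tube_side.png')
for n in [(208.5,185),(232,191),(224.5,208.5),(198,216),(219,224)]: print(n,np.round(back(d,n,26)))
R=cv2.Rodrigues(readout.get_obs()['orientation'])[0];print(R.round(3))
E
```

```text
(208.5, 185) [578. 269.  26.]
(232, 191) [553. 173.  26.]
(224.5, 208.5) [482. 204.  26.]
(198, 216) [452. 311.  26.]
(219, 224) [419. 225.  26.]
[[ 0.     0.4   -0.916]
 [ 0.    -0.916 -0.4  ]
 [-1.    -0.    -0.   ]]
```

View pics/tray_top.png

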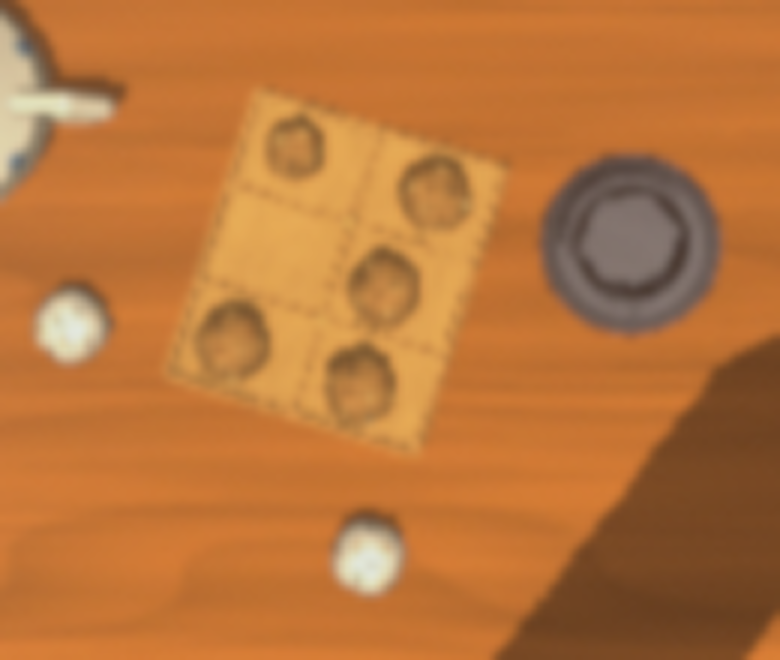

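View pics/tray_side.png

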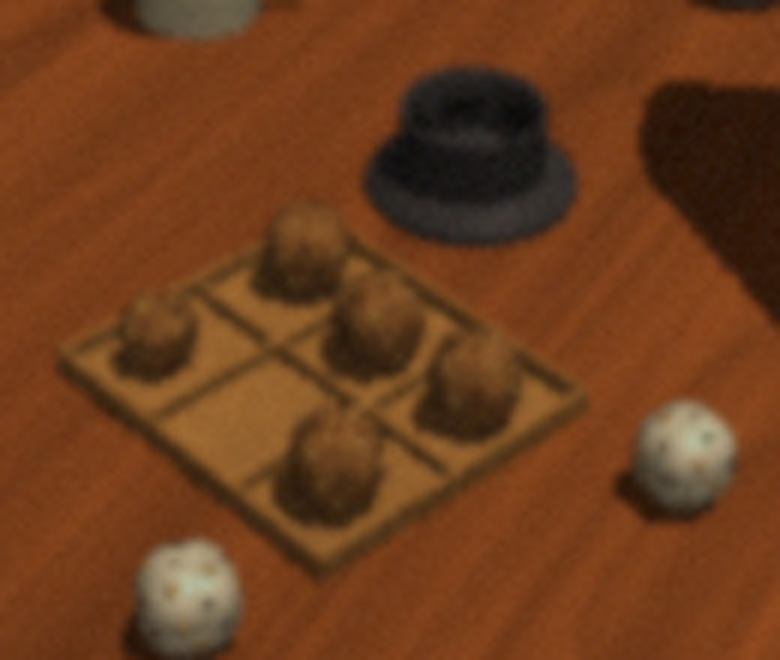

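View pics/tube_top.png

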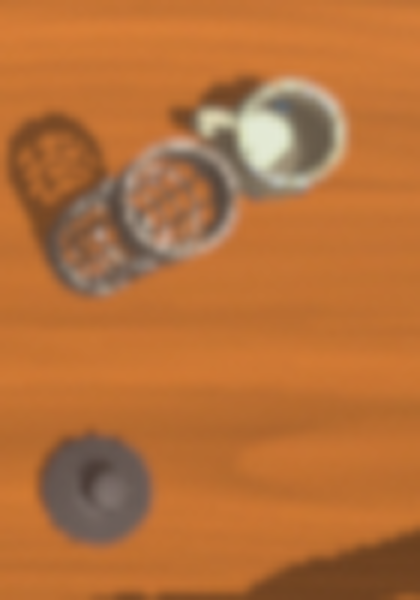

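View pics/tube_side.png

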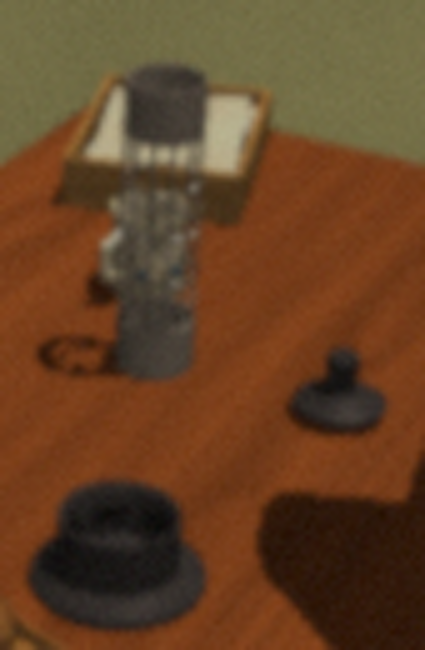

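```bash
python3 - <<'E'
from h import *
d=cam('top');e=cam('side')
print('tube top',back(d,(349.7,163.3),250).round(1),'cap knob',back(d,(336.8,210.7),50).round(1))
for z,p in ((54,(265.3,200)),(16,(265.2,200.5))): print(back(d,p,z).round(1))
# hough circles
for im,n in((d,'top'),):
    pass
for P in [(636,-249,250),(518,41,54),(474,-247,56)]: print(proj(d,P),proj(e,P))
for n in ['tube_top','socket','base','cap']:
  for c in ['top','side']:
    print(n,c,[np.round(r['position'],1).tolist() for r in models.place_of(c,n)[:1]])
E
```

```text
tube top [ 633.7 -247.2  250. ] cap knob [ 473.7 -243.1   50. ]
[515.6  38.7  54. ]
[515.   38.8  16. ]
[[350.2349851  162.62480902]] [[268.2064086  139.86402513]]
[[264.72485735 199.39207507]] [[258.03119377 227.16603041]]
[[338.10787757 210.60988357]] [[302.81998432 194.93417996]]
tube_top top [[639.9, -245.5, 251.5]]
tube_top side [[632.5, -248.5, 248.7]]
socket top [[514.2, 38.7, 13.7]]
socket side [[516.8, 41.7, 15.3]]
base top [[518.8, 44.4, -0.6]]
base side [[518.4, 39.0, 16.9]]
cap top [[471.6, -249.6, -1.5]]
cap side [[471.1, -245.8, 0.0]]
```

Call:
apply_moves --commands '[[[0.0,0.0,0.1,0.18],[0.05,0.04,0.12,0.36],[0.1,0.09,0.12,0.54],[0.14,0.13,0.12,0.72],[0.18,0.17,0.12,0.9],[0.22,0.2,0.12,1.08],[0.24,0.23,0.12,1.26],[0.26,0.25,0.12,1.44]]]' --gripper 0.0878

```text
t: 2.85
ee_pos: [511.2, -320.9, 524.7]
orientation: [0.994, 1.332, -0.994]
ft_force: [-0.5, -0.2, 0.1]
width: 87.7
```

Call:
apply_moves --commands '[[[0.04,0.02,0.0,0.18],[0.08,0.05,0.0,0.36],[0.124,0.073,0.0,0.54],[0.124,0.073,0.0,0.72],[0.124,0.073,0.0,0.9],[0.124,0.073,0.0,1.0],[0.124,0.073,0.0,1.0],[0.124,0.073,0.0,1.0]]]'

```text
t: 3.85
ee_pos: [634.1, -249.8, 524.6]
orientation: [0.229, 1.559, -0.229]
ft_force: [-0.2, -0.1, -0.6]
width: 88.0
```

```bash
python3 - <<'E'
from h import *
o=readout.get_obs();print(o['ee_pos'].round(1),o['qpos'].round(2),cv2.Rodrigues(o['orientation'])[0].round(3))
d=cam('wrist','w1.png');print(proj(d,[(635,-247.5,250),(635+32,-247.5,250),(635,-247.5+32,250)]))
print([np.round(r['position'],1).tolist() for r in models.place_of('wrist','tube_top')[:2]])
E
```

```text
[ 634.1 -249.8  524.6] [-0.39  0.41  1.37 -0.    1.36 -1.67] [[-0.     0.288  0.958]
 [-0.     0.958 -0.288]
 [-1.    -0.    -0.   ]]
[[255.42560355 194.52143684]
 [265.48422345 226.79815327]
 [290.55029235 184.41135699]]
[[631.8, -249.6, 245.7]]
```

View pics/w1.png

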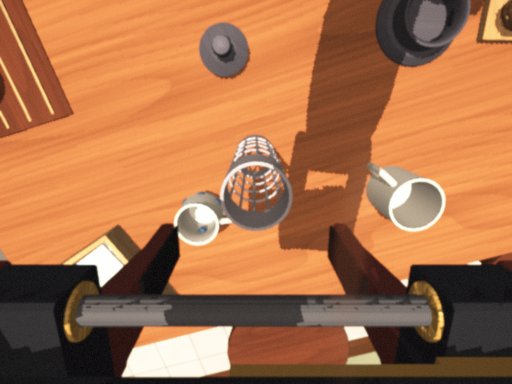

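Call:
apply_moves --commands '[[[0.001,0.0025,-0.05,0],[0.001,0.0025,-0.1,0],[0.001,0.0025,-0.134,0],[0.001,0.0025,-0.134,0]]]'

```text
t: 4.45
ee_pos: [634.4, -247.0, 387.7]
orientation: [0.229, 1.565, -0.227]
ft_force: [0.3, -1.1, 0.2]
width: 87.9
```

Call:
apply_moves --commands '[[[0,0,0,0],[0,0,0,0],[0,0,0,0],[0,0,0,0],[0,0,0,0],[0,0,0.012,0],[0,0,0.012,0]]]' --gripper 0.05

```text
t: 5.32
ee_pos: [635.3, -247.2, 403.7]
orientation: [0.227, 1.557, -0.228]
ft_force: [0.6, -0.8, -3.0]
width: 64.1
```

```bash
python3 - <<'E'
from h import *
o=readout.get_obs();print(o['ee_pos'].round(1),o['width'],o['ft_force'])
d=cam('wrist','w2.png');e=cam('side','s2.png');crop(e,220,110,320,260,4,'s2c.png')
E
```

```text
[ 635.3 -247.2  403.7] 64.13341751003675 [ 0.64586244 -0.76438239 -3.03249565]
```

View pics/w2.png

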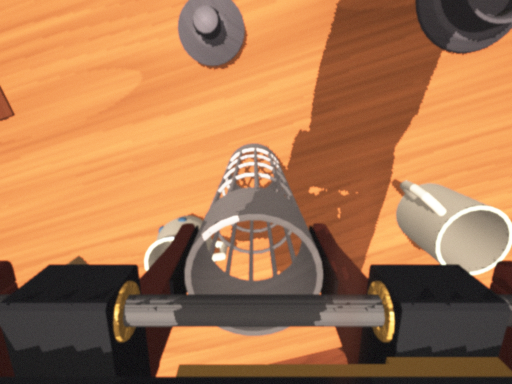

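View pics/s2c.png

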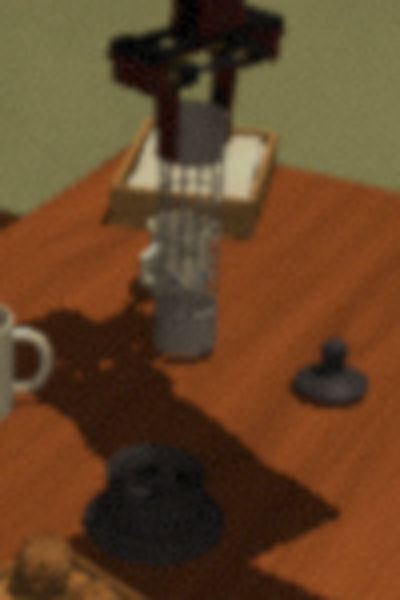

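Call:
apply_moves --commands '[[[-0.01,0.025,0,0],[-0.026,0.06,0,0],[-0.043,0.105,0.01,0],[-0.06,0.145,0.025,0],[-0.078,0.19,0.045,0],[-0.078,0.19,0.06,0],[-0.078,0.19,0.06,0],[-0.078,0.19,0.06,0]]]'

```text
t: 6.42
ee_pos: [557.4, -58.1, 462.0]
orientation: [0.228, 1.559, -0.228]
ft_force: [-1.4, -0.9, -2.7]
width: 64.1
```

```bash
python3 - <<'E'
from h import *
o=readout.get_obs();print(o['ee_pos'].round(1),o['width'].round(1),o['ft_force'].round(1),o['moment'].round(2))
d=cam('wrist','w3.png');e=cam('side','s3.png');crop(e,210,90,330,260,4,'s3c.png')
p=o['ee_pos'];
print('rim pred',proj(d,[(p[0],p[1],p[2]-163+22+0.)]), 'base mouth',proj(d,[(515.6,39,54)]))
E
```

```text
Traceback (most recent call last):
AttributeError: 'float' object has no attribute 'round'
```

```bash
python3 - <<'E'
from h import *
o=readout.get_obs();print(o['ee_pos'].round(1),o['width'],o['ft_force'].round(1),o['moment'].round(2))
d=cam('wrist','w3.png');e=cam('side','s3.png');crop(e,210,90,330,240,5,'s3c.png')
p=o['ee_pos'];
print('rim pred',proj(d,[(p[0],p[1],p[2]-163+22+0.)]), 'base mouth',proj(d,[(515.6,39,54)]))
E
```

```text
[557.4 -58.1 462. ] 64.14445285172872 [-1.4 -0.9 -2.7] [ 0.06 -0.1   0.03]
rim pred [[252.10616335 278.0574137 ]] base mouth [[318.24285502 111.64687033]]
```

View pics/w3.png

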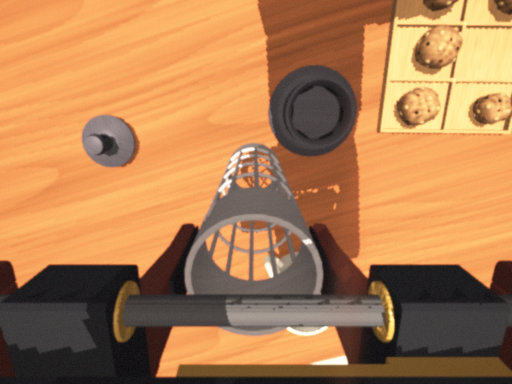

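View pics/s3c.png

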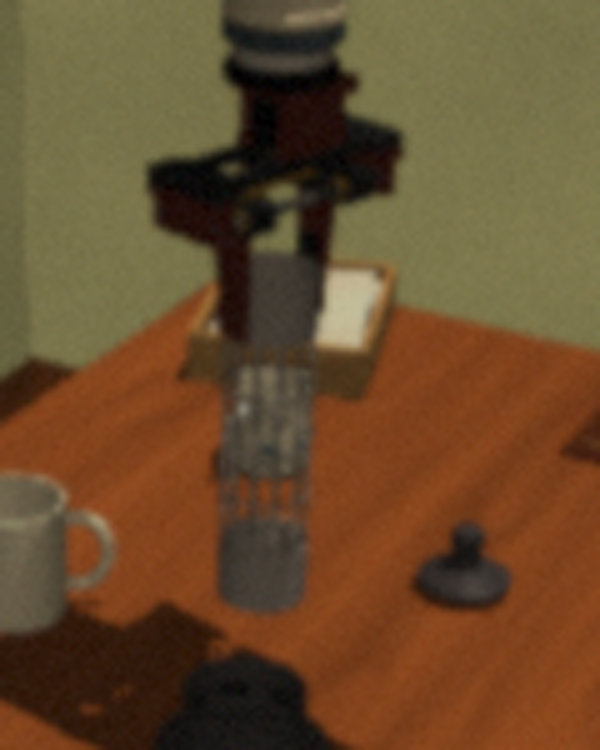

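Call:
apply_moves --commands '[[[-0.015,0.034,0,0],[-0.028,0.065,0,0],[-0.038,0.088,0,0],[-0.042,0.0955,0,0],[-0.042,0.0955,0,0],[-0.042,0.0955,0,0]]]'

```text
t: 7.28
ee_pos: [515.6, 37.5, 462.5]
orientation: [0.228, 1.559, -0.228]
ft_force: [0.1, -0.1, -3.2]
width: 64.1
```

```bash
python3 - <<'E'
from h import *
o=readout.get_obs();print(o['ee_pos'].round(1),o['width'],o['ft_force'].round(1),o['moment'].round(2))
d=cam('wrist','w4.png');e=cam('side','s4.png');crop(e,200,90,320,240,5,'s4c.png')
E
```

```text
[515.6  37.5 462.5] 64.09113257671801 [ 0.1 -0.1 -3.2] [-0.02 -0.11  0.  ]
```

View pics/w4.png

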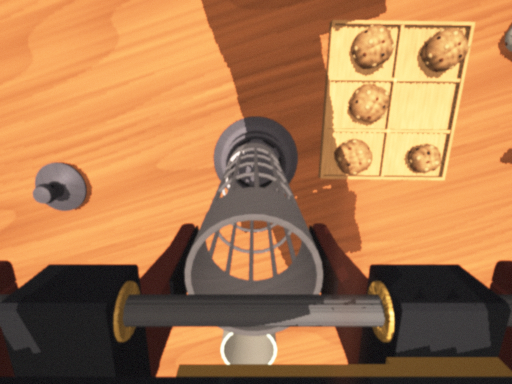

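View pics/s4c.png

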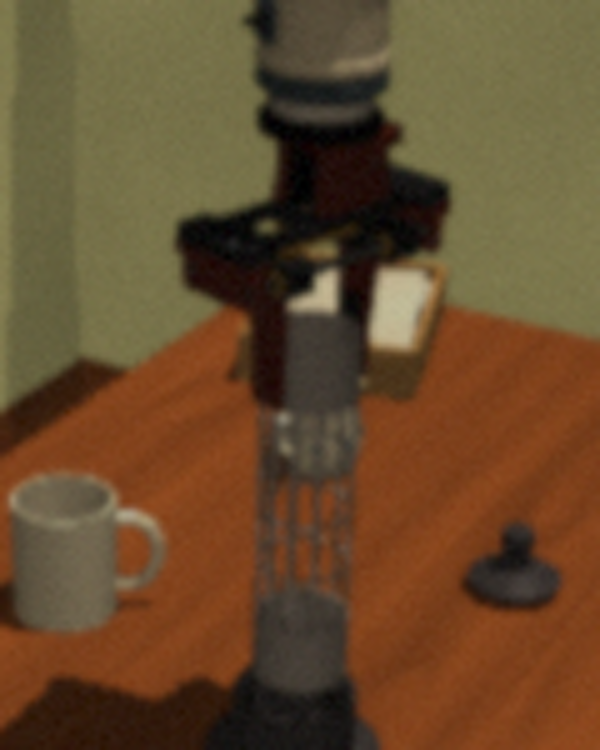

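Call:
apply_moves --commands '[[[0,0,-0.012,0],[0,0,-0.022,0],[0,0,-0.03,0],[0,0,-0.036,0],[0,0,-0.036,0]]]'

```text
t: 8.0
ee_pos: [516.0, 38.5, 427.7]
orientation: [0.228, 1.556, -0.227]
ft_force: [0.1, 1.9, 5.3]
width: 63.9
```

Call:
apply_moves --commands '[[[0,0,-0.004,0],[0,0,-0.008,0],[0,0,-0.012,0],[0,0,-0.012,0]]]'

```text
t: 8.5
ee_pos: [515.9, 38.7, 415.5]
orientation: [0.229, 1.556, -0.226]
ft_force: [1.7, 2.9, 2.6]
width: 64.4
```

```bash
python3 - <<'E'
from h import *
o=readout.get_obs();print(o['ee_pos'].round(1),o['width'],o['ft_force'].round(1),o['moment'].round(2))
d=cam('wrist','w5.png');e=cam('side','s5.png');crop(e,200,110,320,260,5,'s5c.png')
E
```

```text
[515.9  38.7 415.5] 64.3627345991021 [1.7 2.9 2.6] [ 1.17 -0.7  -0.01]
```

View pics/s5c.png

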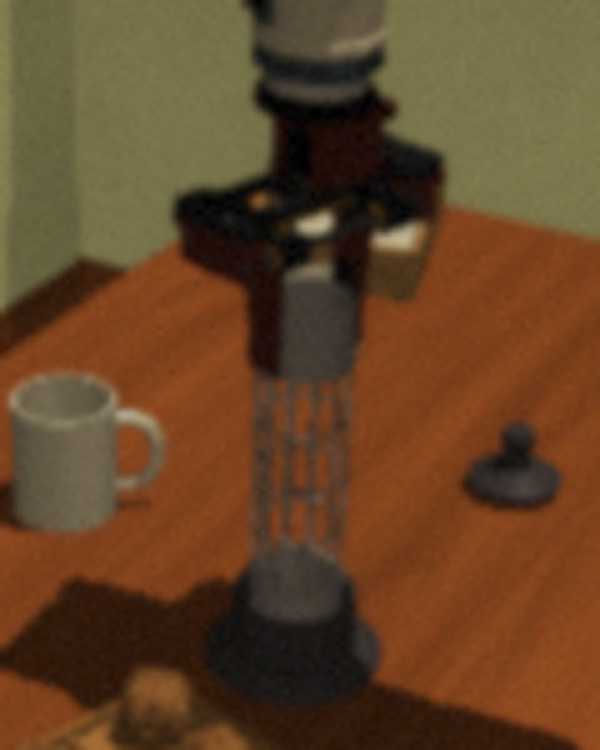

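Call:
apply_moves --commands '[[[0,0.001,-0.003,0],[0,0.001,-0.006,0],[0,0.001,-0.009,0],[0,0.001,-0.009,0]]]'

```text
t: 9.1
ee_pos: [516.1, 39.3, 408.4]
orientation: [0.228, 1.555, -0.227]
ft_force: [-2.6, 1.8, 21.5]
width: 64.0
```

```bash
python3 - <<'E'
from h import *
o=readout.get_obs();print(o['ee_pos'].round(1),o['width'],o['ft_force'].round(1),o['moment'].round(2))
d=cam('wrist','w6.png');e=cam('side','s6.png');crop(e,200,110,320,260,5,'s6c.png')
E
```

```text
[516.1  39.3 408.4] 64.04828025899353 [-2.6  1.8 21.5] [0.42 0.33 0.03]
```

View pics/s6c.png

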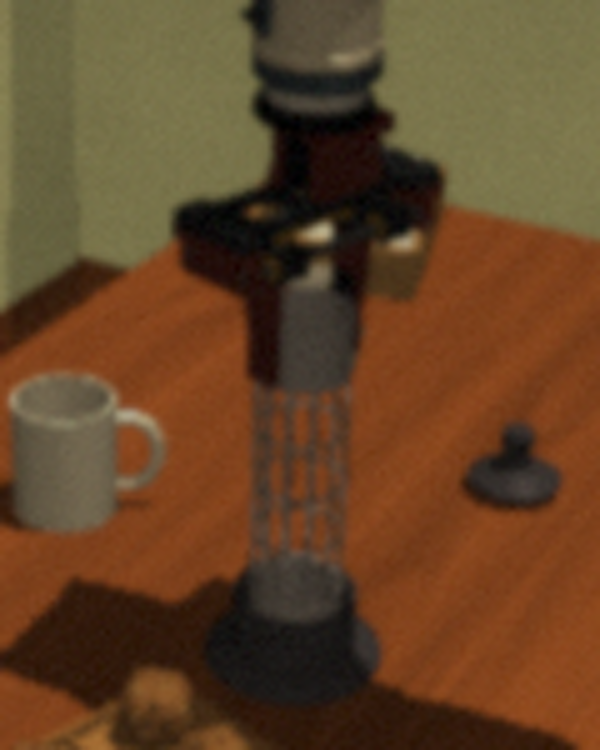

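View pics/w6.png

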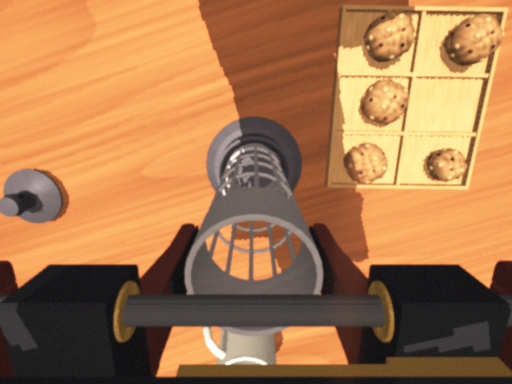

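Call:
apply_moves --commands '[[[0,0,-0.002,0],[0,0,-0.004,0],[0,0,-0.004,0]]]'

```text
t: 9.57
ee_pos: [517.2, 39.2, 407.3]
orientation: [0.226, 1.549, -0.226]
ft_force: [-6.3, 0.0, 41.0]
width: 64.2
```

Call:
apply_moves --commands '[[[0,0,0.003,0],[0,0,0.003,0]]]'

```text
t: 9.82
ee_pos: [515.5, 39.2, 405.5]
orientation: [0.227, 1.557, -0.227]
ft_force: [1.2, 1.4, 12.8]
width: 64.3
```

Call:
apply_moves --commands '[[[0,0,0,0],[0,0,0,0],[0,0,0,0],[0,0,0.04,0],[0,0,0.09,0],[0,0,0.14,0],[0,0,0.14,0]]]' --gripper 0.0878

```text
t: 10.7
ee_pos: [515.7, 39.2, 548.5]
orientation: [0.228, 1.552, -0.226]
ft_force: [-0.1, 0.4, 0.4]
width: 87.7
```

```bash
python3 - <<'E'
from h import *
o=readout.get_obs();print(o['ee_pos'].round(1),o['width'],o['ft_force'].round(1))
d=cam('wrist','w7.png');e=cam('side','s7.png');crop(e,210,110,310,260,5,'s7c.png')
for z in(16,32):print(z,proj(e,[(516,39,z+250)]),proj(e,[(516,39,z+45)]),proj(d,[(516,39,z+250)]))
for c in('side','top','wrist'):
  print([np.round(r['position'],1).tolist() for r in models.place_of(c,'tube_top')[:1]],[np.round(r['position'],1).tolist() for r in models.place_of(c,'tube')[:1]])
E
```

```text
[515.7  39.2 548.5] 87.65423019919457 [-0.1  0.4  0.4]
16 [[261.04001036 171.18454487]] [[258.8906209  225.34111121]] [[251.83538121 190.21975569]]
32 [[261.22153775 166.61073429]] [[259.04743505 221.38998182]] [[251.77890035 195.43317658]]
[[515.6, 40.0, 262.5]] [[517.5, 41.0, 15.8]]
[[639.9, -245.5, 251.5]] [[637.1, -248.3, -0.7]]
[[512.3, 37.4, 266.4]] [[511.2, 42.3, 16.0]]
```

View pics/s7c.png

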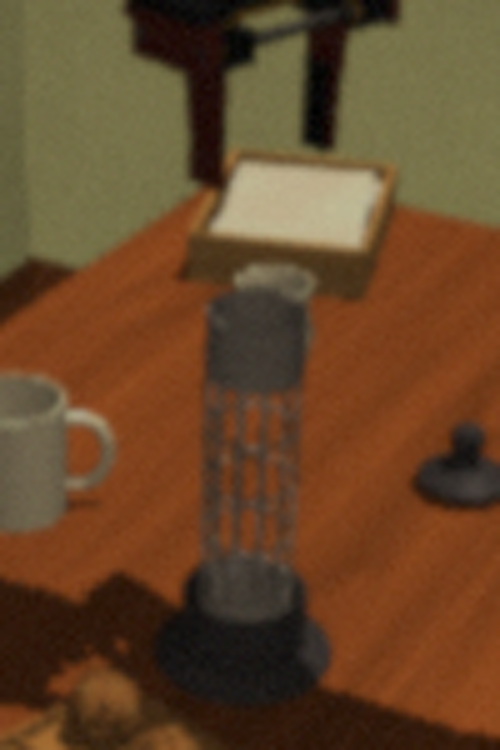

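View pics/w7.png

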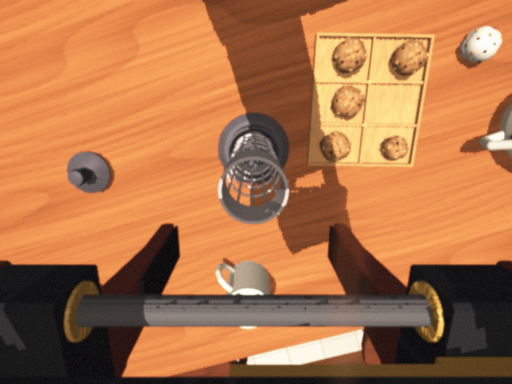

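Call:
apply_moves --commands '[[[0.01,0.045,0,0],[0.025,0.1,-0.02,0],[0.04,0.15,-0.06,0],[0.055,0.2,-0.1,0],[0.063,0.23,-0.15,0],[0.063,0.23,-0.198,0],[0.063,0.23,-0.198,0],[0.063,0.23,-0.198,0]]]' --gripper 0.075

```text
t: 12.1
ee_pos: [578.8, 269.2, 348.0]
orientation: [0.228, 1.558, -0.227]
ft_force: [-0.2, 1.0, 0.5]
width: 75.3
```

```bash
python3 - <<'E'
from h import *
o=readout.get_obs();print(o['ee_pos'].round(1),o['width'],o['ft_force'].round(1))
d=cam('wrist','w8.png')
p=o['ee_pos']
print(proj(d,[(p[0],p[1],23)]))
print([np.round(r['position'],1).tolist() for r in models.place_of('wrist','old')[:2]])
E
```

```text
[578.8 269.2 348. ] 75.25861035539944 [-0.2  1.   0.5]
[[252.56929725 180.23642122]]
[[578.3, 266.7, 24.0]]
```

View pics/w8.png

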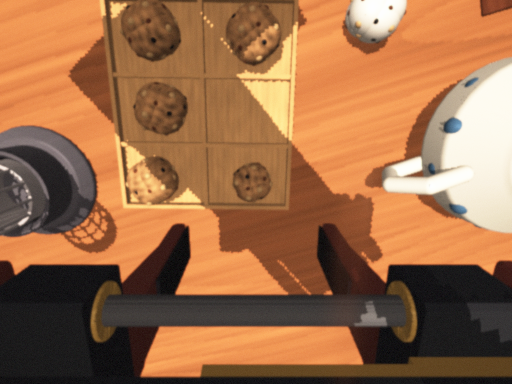

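```bash
python3 - <<'E'
from h import *
d=cam('wrist')
for n,p,z in [('old',(252,182),23),('A',(154,181),27),('B',(161,108),27),('C',(151,30),27),('D',(252,33),27),('spout',(383,180),90),('spout',(383,180),120)]: print(n,back(d,p,z).round(1))
E
```

```text
old [581.8 268.3  23. ]
A [550.8 172.   27. ]
B [485.1 205.7  27. ]
C [419.4 222.1  27. ]
D [447.8 308.6  27. ]
spout [594.5 376.5  90. ]
spout [583.5 365.8 120. ]
```

```bash
python3 - <<'E'
from h import *
e=cam('side');crop(e,100,240,230,340,6,'tp.png')
for z in (60,80,100,120):
    print(z,proj(e,[back(cam('wrist'),(386,178),z)]))
E
```

```text
60 [[173.95418393 274.71339279]]
80 [[177.30032444 268.63608242]]
100 [[180.68732504 262.48427427]]
120 [[184.09482885 256.2552976 ]]
```

View pics/tp.png

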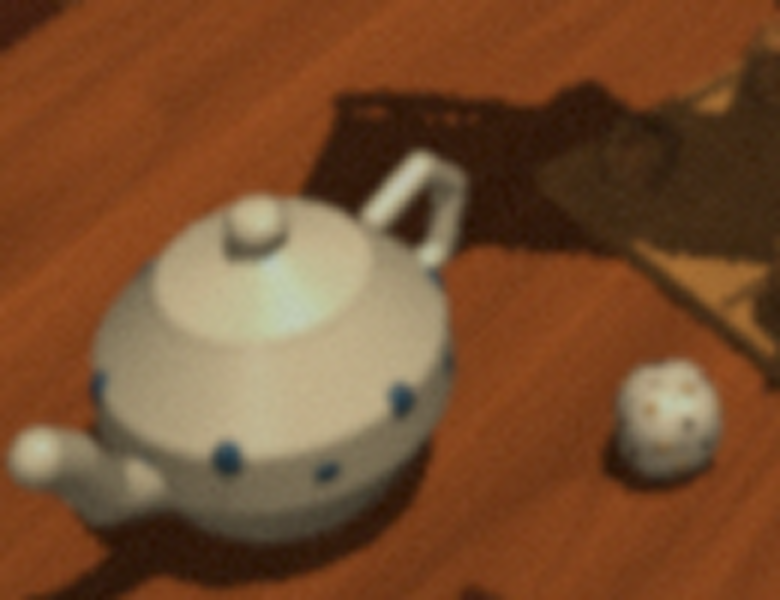

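Call:
apply_moves --commands '[[[0.001,-0.0005,-0.05,0],[0.001,-0.0005,-0.1,0],[0.001,-0.0005,-0.135,0],[0.001,-0.0005,-0.153,0],[0.001,-0.0005,-0.153,0],[0.001,-0.0005,-0.153,0]]]' --gripper 0.06

```text
t: 13.25
ee_pos: [579.2, 268.3, 195.5]
orientation: [0.227, 1.559, -0.228]
ft_force: [-4.3, -5.7, 11.1]
width: 60.0
```

Call:
apply_moves --commands '[[[0,0,0,0],[0,0,0,0],[0,0,0,0],[0,0,0,0],[0,0,0.03,0],[0,0,0.06,0],[0,0,0.06,0]]]' --gripper 0.02

```text
t: 14.12
ee_pos: [580.0, 269.1, 255.6]
orientation: [0.229, 1.555, -0.226]
ft_force: [-0.0, -0.7, -0.5]
width: 39.2
```

```bash
python3 - <<'E'
from h import *
o=readout.get_obs();print(o['ee_pos'].round(1),o['width'],o['ft_force'].round(1))
d=cam('wrist','w9.png')
E
```

```text
[580.  269.1 255.6] 39.19198527538623 [-0.  -0.7 -0.5]
```

View pics/w9.png

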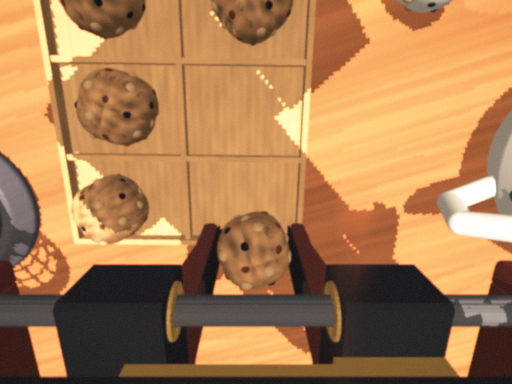

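Call:
apply_moves --commands '[[[0,0,0.05,0],[0,0,0.11,0],[0,0,0.17,0],[-0.01,-0.03,0.22,0],[-0.02,-0.07,0.245,0],[-0.03,-0.11,0.245,0],[-0.045,-0.16,0.245,0],[-0.058,-0.2,0.245,0]]]'

```text
t: 15.18
ee_pos: [520.4, 67.2, 497.0]
orientation: [0.227, 1.561, -0.228]
ft_force: [0.5, -0.3, -0.0]
width: 38.4
```

Call:
apply_moves --commands '[[[-0.006,-0.025,0,0],[-0.007,-0.0295,0,0],[-0.007,-0.0295,0,0],[-0.007,-0.0295,0,0]]]'

```text
t: 15.68
ee_pos: [514.5, 40.1, 498.2]
orientation: [0.227, 1.56, -0.227]
ft_force: [0.0, -0.7, -0.2]
width: 38.9
```

```bash
python3 - <<'E'
from h import *
o=readout.get_obs();print(o['ee_pos'].round(1),o['width'],o['ft_force'].round(1))
d=cam('wrist','w10.png');e=cam('side');crop(e,200,80,320,220,5,'s10.png')
p=o['ee_pos'];print('ball axis',proj(d,[(p[0],p[1],p[2]-182+10)]),'rim',proj(d,[(515,39.5,266)]))
E
```

```text
[514.5  40.1 498.2] 38.86097426721377 [ 0.  -0.7 -0.2]
ball axis [[252.25390429 247.2472979 ]] rim [[252.01224767 211.52042518]]
```

View pics/w10.png

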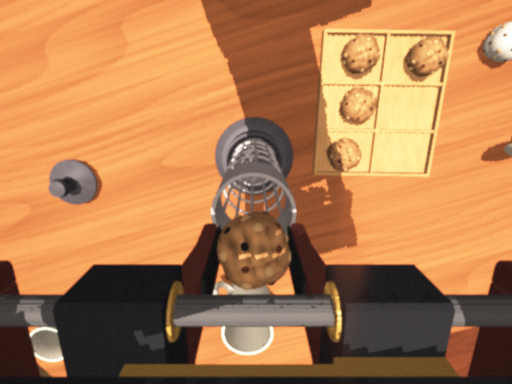

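View pics/s10.png

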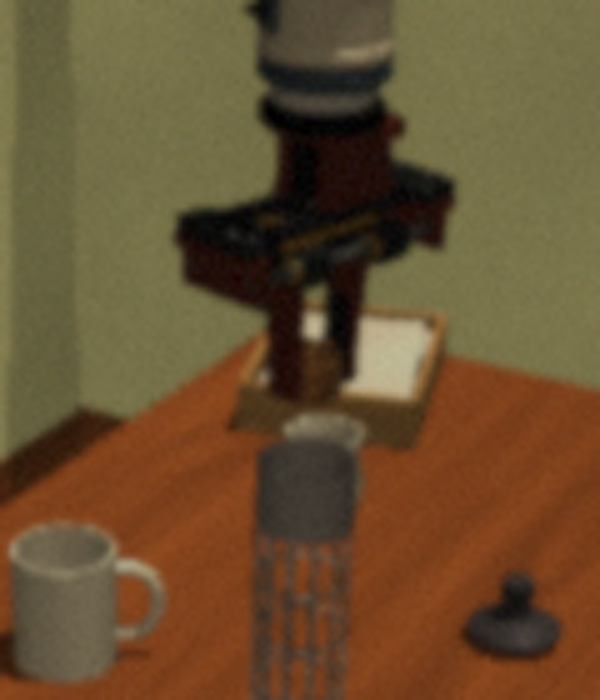

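Call:
apply_moves --commands '[[[0,0,-0.02,0],[0,0,-0.037,0],[0,0,-0.045,0],[0,0,-0.045,0],[0,0,-0.045,0]]]'

```text
t: 16.4
ee_pos: [514.4, 39.3, 454.2]
orientation: [0.228, 1.558, -0.227]
ft_force: [-0.0, 0.1, -0.3]
width: 38.8
```

Call:
apply_moves --commands '[[[0,0,0,0],[0,0,0,0],[0,0,0,0],[0,0,0,0]]]' --gripper 0.075

```text
t: 16.9
ee_pos: [514.2, 39.3, 453.7]
orientation: [0.227, 1.559, -0.227]
ft_force: [-0.6, -0.3, -0.4]
width: 73.4
```

Call:
apply_moves --commands '[[[0,0,0.05,0],[0,0,0.09,0],[0,0,0.09,0]]]'

```text
t: 17.27
ee_pos: [514.7, 39.3, 547.0]
orientation: [0.228, 1.552, -0.226]
ft_force: [-0.2, -0.7, -0.4]
width: 75.1
```

```bash
python3 - <<'E'
from h import *
o=readout.get_obs();print(o['ee_pos'].round(1),o['width'],o['ft_force'].round(1))
d=cam('wrist','w11.png');e=cam('side');crop(e,200,120,320,260,5,'s11.png')
E
```

```text
[514.7  39.3 547. ] 75.12140996276241 [-0.2 -0.7 -0.4]
```

View pics/w11.png

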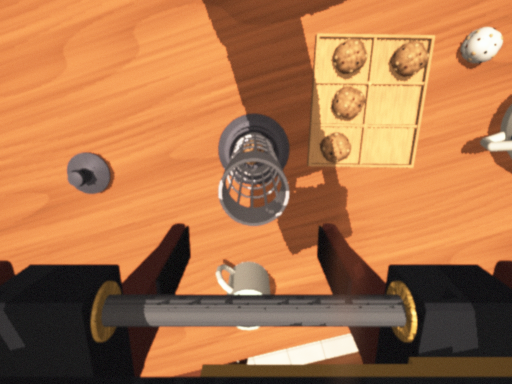

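View pics/s11.png

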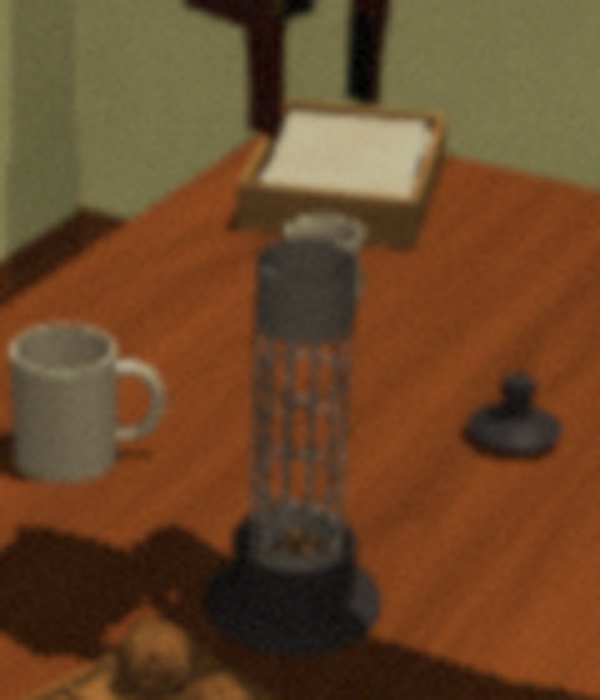

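Call:
apply_moves --commands '[[[0.014,0.05,0,0],[0.029,0.105,0,0],[0.037,0.1325,-0.02,0],[0.037,0.1325,-0.08,0],[0.037,0.1325,-0.14,0],[0.037,0.1325,-0.2,0],[0.037,0.1325,-0.24,0],[0.037,0.1325,-0.24,0]]]' --gripper 0.068

```text
t: 18.38
ee_pos: [549.2, 171.2, 299.4]
orientation: [0.225, 1.567, -0.231]
ft_force: [-0.9, -0.0, -0.4]
width: 67.8
```

```bash
python3 - <<'E'
from h import *
o=readout.get_obs();print(o['ee_pos'].round(1),o['width'],o['ft_force'].round(1))
d=cam('wrist','w12.png');p=o['ee_pos'];print('axis',proj(d,[(p[0],p[1],27)]))
E
```

```text
[549.2 171.2 299.4] 67.78616275023488 [-0.9 -0.  -0.4]
axis [[254.31320733 197.41640973]]
```

View pics/w12.png

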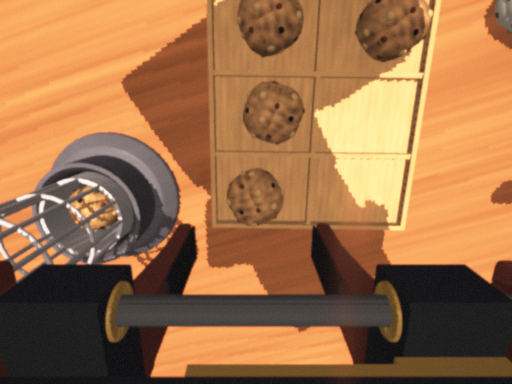

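Call:
apply_moves --commands '[[[0,0,-0.05,0],[0,0,-0.09,0],[0,0,-0.1085,0],[0,0,-0.1085,0],[0,0,-0.1085,0]]]'

```text
t: 19.05
ee_pos: [552.1, 172.0, 196.8]
orientation: [0.228, 1.556, -0.226]
ft_force: [0.3, -0.8, -0.4]
width: 68.3
```

Call:
apply_moves --commands '[[[0,0,0,0],[0,0,0,0],[0,0,0,0],[0,0,0,0],[0,0,0.03,0],[0,0,0.06,0],[0,0,0.06,0]]]' --gripper 0.025

```text
t: 19.92
ee_pos: [551.9, 172.0, 256.9]
orientation: [0.229, 1.555, -0.226]
ft_force: [0.6, 0.3, -1.2]
width: 48.0
```

```bash
python3 - <<'E'
from h import *
o=readout.get_obs();print(o['ee_pos'].round(1),o['width'],o['ft_force'].round(1))
d=cam('wrist','w13.png')
E
```

```text
[551.9 172.  256.9] 47.96066825989315 [ 0.6  0.3 -1.2]
```

View pics/w13.png

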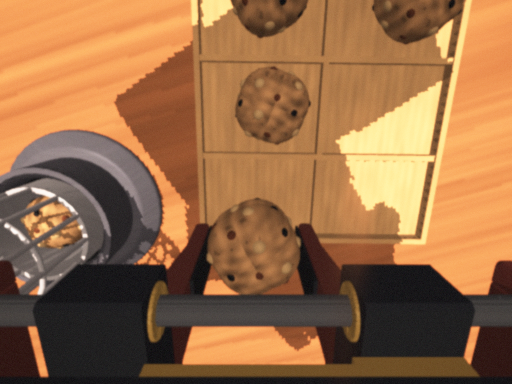

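Call:
apply_moves --commands '[[[0,0,0.06,0],[0,0,0.12,0],[0,0,0.18,0],[0,0,0.24,0],[-0.002,-0.01,0.246,0],[-0.014,-0.05,0.246,0],[-0.027,-0.1,0.246,0],[-0.037,-0.132,0.246,0]]]'

```text
t: 20.98
ee_pos: [513.1, 38.0, 498.4]
orientation: [0.227, 1.563, -0.229]
ft_force: [-0.1, 0.3, -1.1]
width: 47.9
```

Call:
apply_moves --commands '[[[0,0,-0.003,0],[0,0,-0.003,0],[0,0,-0.003,0]]]'

```text
t: 21.35
ee_pos: [514.5, 40.5, 497.3]
orientation: [0.227, 1.56, -0.227]
ft_force: [1.0, 0.5, -1.2]
width: 48.0
```

```bash
python3 - <<'E'
from h import *
o=readout.get_obs();print(o['ee_pos'].round(1),o['width'],o['ft_force'].round(1))
d=cam('wrist','w14.png')
E
```

```text
[514.5  40.5 497.3] 48.03322256899032 [ 1.   0.5 -1.2]
```

View pics/w14.png

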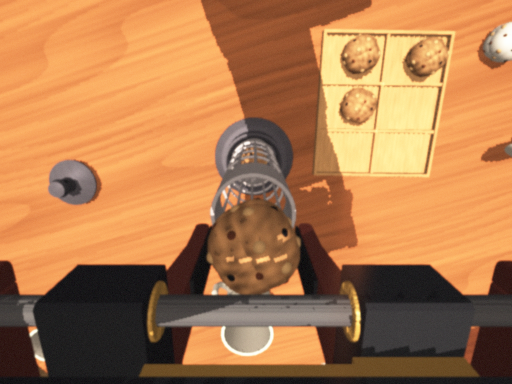

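Call:
apply_moves --commands '[[[0,0,-0.02,0],[0,0,-0.037,0],[0,0,-0.044,0],[0,0,-0.044,0],[0,0,-0.044,0]]]'

```text
t: 22.02
ee_pos: [514.4, 39.8, 454.7]
orientation: [0.228, 1.558, -0.227]
ft_force: [-0.6, 0.3, -1.2]
width: 47.8
```

Call:
apply_moves --commands '[[[0,0,0,0],[0,0,0,0],[0,0,0,0],[0,0,0,0],[0,0,0.05,0],[0,0,0.093,0],[0,0,0.093,0]]]' --gripper 0.075

```text
t: 22.9
ee_pos: [514.7, 39.8, 550.7]
orientation: [0.228, 1.552, -0.226]
ft_force: [1.3, -0.7, 0.4]
width: 75.1
```

```bash
python3 - <<'E'
from h import *
o=readout.get_obs();print(o['ee_pos'].round(1),o['width'],o['ft_force'].round(1))
d=cam('wrist');e=cam('side')
a=cv2.resize(d['color'][0:260,60:440],None,fx=1.2,fy=1.2);b=cv2.resize(e['color'][120:260,205:315],(245,312))
cv2.imwrite('pics/m15.png',cv2.cvtColor(np.hstack([a,b]),cv2.COLOR_RGB2BGR))
E
```

```text
[514.7  39.8 550.7] 75.0612024293244 [ 1.3 -0.7  0.4]
```

View pics/m15.png

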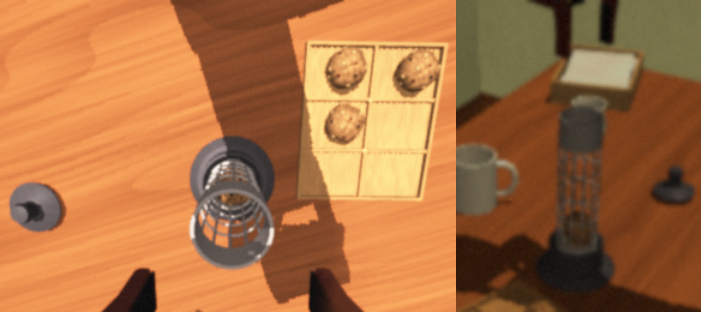

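Call:
apply_moves --commands '[[[-0.009,0.05,0,0],[-0.02,0.11,0,0],[-0.03,0.166,0,0],[-0.03,0.166,-0.06,0],[-0.03,0.166,-0.12,0],[-0.03,0.166,-0.18,0],[-0.03,0.166,-0.242,0],[-0.03,0.166,-0.242,0]]]' --gripper 0.068

```text
t: 24.0
ee_pos: [481.6, 204.8, 299.9]
orientation: [0.223, 1.57, -0.233]
ft_force: [-0.6, -0.2, -0.2]
width: 67.9
```

```bash
python3 - <<'E'
from h import *
o=readout.get_obs();print(o['ee_pos'].round(1),o['width'],o['ft_force'].round(1))
d=cam('wrist','w16.png');p=o['ee_pos'];print('axis',proj(d,[(p[0],p[1],27)]))
E
```

```text
[481.6 204.8 299.9] 67.86169572829024 [-0.6 -0.2 -0.2]
axis [[255.19911698 197.88033754]]
```

View pics/w16.png

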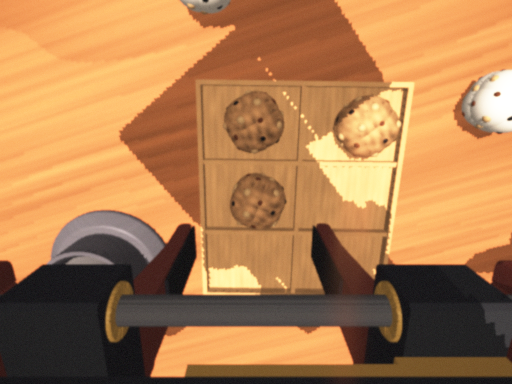

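Call:
apply_moves --commands '[[[0,0.0015,-0.05,0],[0,0.0015,-0.09,0],[0,0.0015,-0.1105,0],[0,0.0015,-0.1105,0],[0,0.0015,-0.1105,0]]]'

```text
t: 24.68
ee_pos: [485.2, 207.7, 196.8]
orientation: [0.229, 1.556, -0.226]
ft_force: [-0.0, -0.1, -0.5]
width: 68.1
```

Call:
apply_moves --commands '[[[0,0,0,0],[0,0,0,0],[0,0,0,0],[0,0,0,0],[0,0,0.03,0],[0,0,0.06,0],[0,0,0.06,0]]]' --gripper 0.025

```text
t: 25.55
ee_pos: [484.9, 207.6, 256.4]
orientation: [0.229, 1.555, -0.226]
ft_force: [0.4, -0.8, -1.3]
width: 47.4
```

```bash
python3 - <<'E'
from h import *
o=readout.get_obs();print(o['ee_pos'].round(1),o['width'],o['ft_force'].round(1))
d=cam('wrist','w17.png')
E
```

```text
[484.9 207.6 256.4] 47.405687446470374 [ 0.4 -0.8 -1.3]
```

View pics/w17.png

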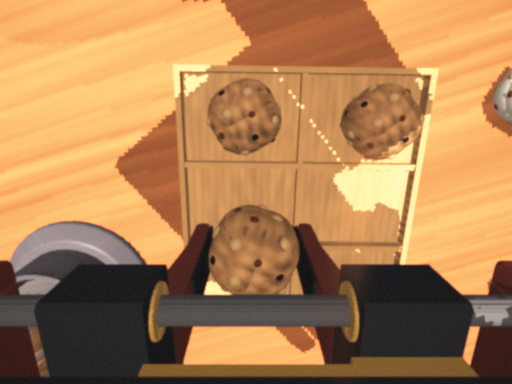

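Call:
apply_moves --commands '[[[0,0,0.06,0],[0,0,0.12,0],[0,0,0.18,0],[0,0,0.24,0],[0.002,-0.02,0.242,0],[0.01,-0.06,0.242,0],[0.019,-0.115,0.242,0],[0.028,-0.167,0.242,0]]]'

```text
t: 26.6
ee_pos: [511.8, 38.3, 493.9]
orientation: [0.227, 1.563, -0.228]
ft_force: [0.9, -0.4, -0.3]
width: 47.2
```

Call:
apply_moves --commands '[[[0,0,0,0],[0,0,0,0],[0,0,0,0]]]'

```text
t: 26.98
ee_pos: [512.0, 41.1, 495.7]
orientation: [0.227, 1.561, -0.227]
ft_force: [-0.7, 0.1, 0.1]
width: 47.1
```

```bash
python3 - <<'E'
from h import *
o=readout.get_obs();print(o['ee_pos'].round(1),o['width'],o['ft_force'].round(1))
d=cam('wrist','w18.png')
E
```

```text
[512.   41.1 495.7] 47.12303554290669 [-0.7  0.1  0.1]
```

View pics/w18.png

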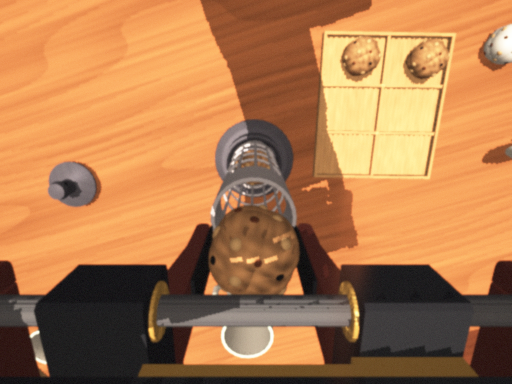

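Call:
apply_moves --commands '[[[0,-0.001,-0.02,0],[0,-0.001,-0.036,0],[0,-0.001,-0.0425,0],[0,-0.001,-0.0425,0],[0,-0.001,-0.0425,0]]]'

```text
t: 27.65
ee_pos: [512.4, 39.4, 454.7]
orientation: [0.227, 1.558, -0.227]
ft_force: [-0.2, -0.9, -0.3]
width: 47.3
```

Call:
apply_moves --commands '[[[0,0,0,0],[0,0,0,0],[0,0,0,0],[0,0,0,0],[0,0,0.05,0],[0,0,0.093,0],[0,0,0.093,0]]]' --gripper 0.075

```text
t: 28.52
ee_pos: [512.7, 39.3, 550.7]
orientation: [0.228, 1.552, -0.226]
ft_force: [0.1, -0.3, -0.5]
width: 74.8
```

```bash
python3 - <<'E'
from h import *
o=readout.get_obs();print(o['ee_pos'].round(1),o['width'],o['ft_force'].round(1))
d=cam('wrist');e=cam('side')
a=cv2.resize(d['color'][0:260,60:440],None,fx=1.2,fy=1.2);b=cv2.resize(e['color'][120:260,205:315],(245,312))
cv2.imwrite('pics/m19.png',cv2.cvtColor(np.hstack([a,b]),cv2.COLOR_RGB2BGR))
E
```

```text
[512.7  39.3 550.7] 74.8233080417982 [ 0.1 -0.3 -0.5]
```

View pics/m19.png

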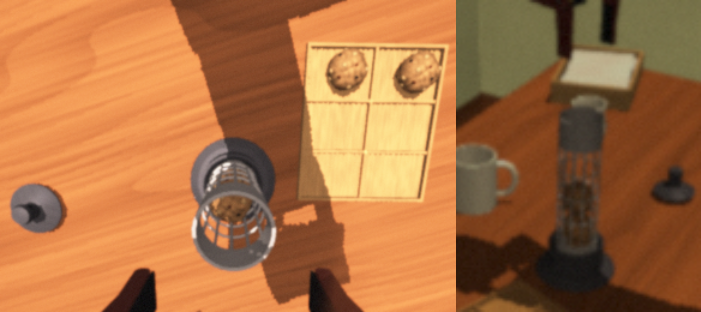

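Call:
apply_moves --commands '[[[-0.022,0.044,0,0],[-0.048,0.095,0,0],[-0.073,0.145,0,0],[-0.093,0.183,-0.03,0],[-0.093,0.183,-0.09,0],[-0.093,0.183,-0.15,0],[-0.093,0.183,-0.21,0],[-0.093,0.183,-0.242,0]]]' --gripper 0.068

```text
t: 29.62
ee_pos: [417.2, 221.3, 301.0]
orientation: [0.224, 1.565, -0.231]
ft_force: [0.1, -0.1, 0.4]
width: 67.8
```

Call:
apply_moves --commands '[[[0,0,0,0],[0,0,0,0]]]'

```text
t: 29.88
ee_pos: [419.3, 222.3, 305.6]
orientation: [0.227, 1.559, -0.227]
ft_force: [0.4, -0.8, -0.3]
width: 68.3
```

```bash
python3 - <<'E'
from h import *
o=readout.get_obs();print(o['ee_pos'].round(1),o['width'],o['ft_force'].round(1))
d=cam('wrist','w20.png');p=o['ee_pos'];print('axis',proj(d,[(p[0],p[1],27)]))
E
```

```text
[419.3 222.3 305.6] 68.25900895325118 [ 0.4 -0.8 -0.3]
axis [[252.73087007 193.09193119]]
```

View pics/w20.png

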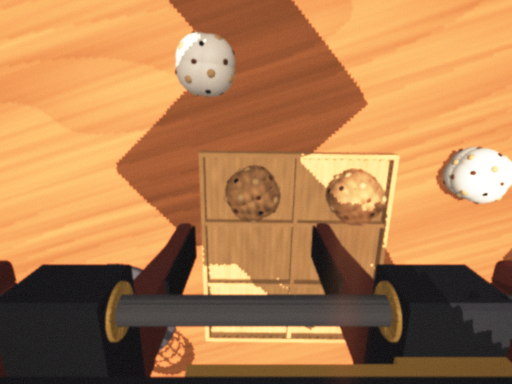

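Call:
apply_moves --commands '[[[0,0,-0.05,0],[0,0,-0.09,0],[0,0,-0.1085,0],[0,0,-0.1085,0],[0,0,-0.1085,0]]]'

```text
t: 30.55
ee_pos: [419.9, 222.6, 198.1]
orientation: [0.229, 1.557, -0.226]
ft_force: [0.7, 0.5, 0.5]
width: 68.1
```

Call:
apply_moves --commands '[[[0,0,0,0],[0,0,0,0],[0,0,0,0],[0,0,0,0],[0,0,0.03,0],[0,0,0.06,0],[0,0,0.06,0]]]' --gripper 0.025

```text
t: 31.42
ee_pos: [419.8, 222.6, 258.3]
orientation: [0.229, 1.555, -0.226]
ft_force: [0.5, 0.4, 0.1]
width: 47.8
```

```bash
python3 - <<'E'
from h import *
o=readout.get_obs();print(o['ee_pos'].round(1),o['width'],o['ft_force'].round(1))
d=cam('wrist','w21.png')
E
```

```text
[419.8 222.6 258.3] 47.846153653102746 [0.5 0.4 0.1]
```

View pics/w21.png

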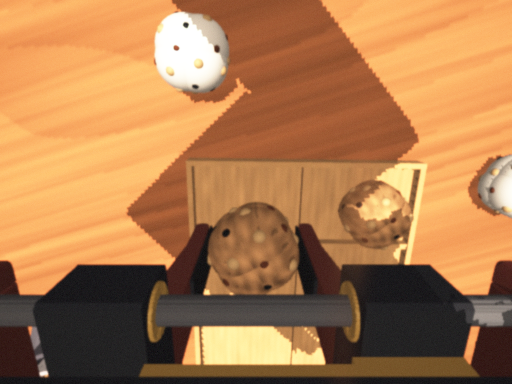

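Call:
apply_moves --commands '[[[0,0,0.06,0],[0,0,0.12,0],[0,0,0.18,0],[0.002,-0.005,0.24,0],[0.017,-0.033,0.24,0],[0.04,-0.08,0.24,0],[0.065,-0.128,0.24,0],[0.085,-0.167,0.24,0]]]'

```text
t: 32.48
ee_pos: [504.9, 53.5, 495.1]
orientation: [0.227, 1.561, -0.228]
ft_force: [0.1, 0.6, -0.7]
width: 47.9
```

Call:
apply_moves --commands '[[[0.0085,-0.0165,0,0],[0.0085,-0.0165,0,0],[0.0085,-0.0165,0,0],[0.0085,-0.0165,0,0]]]'

```text
t: 32.98
ee_pos: [512.2, 39.9, 496.6]
orientation: [0.226, 1.559, -0.226]
ft_force: [-0.7, 0.0, -0.9]
width: 47.9
```

```bash
python3 - <<'E'
from h import *
o=readout.get_obs();print(o['ee_pos'].round(1),o['width'],o['ft_force'].round(1))
d=cam('wrist','w22.png')
E
```

```text
[512.2  39.9 496.6] 47.85559834362093 [-0.7  0.  -0.9]
```

View pics/w22.png

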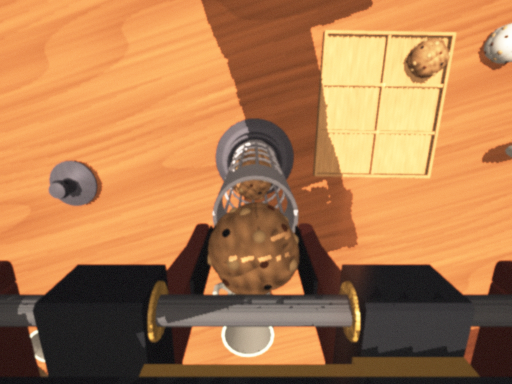

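Call:
apply_moves --commands '[[[0.001,0,-0.02,0],[0.001,0,-0.036,0],[0.001,0,-0.0435,0],[0.001,0,-0.0435,0],[0.001,0,-0.0435,0]]]'

```text
t: 33.65
ee_pos: [513.9, 38.8, 453.7]
orientation: [0.228, 1.558, -0.227]
ft_force: [-0.6, 0.2, -0.6]
width: 47.7
```

Call:
apply_moves --commands '[[[0,0,0,0],[0,0,0,0],[0,0,0,0],[0,0,0,0],[0,0,0.05,0],[0,0,0.093,0],[0,0,0.093,0]]]' --gripper 0.075

```text
t: 34.52
ee_pos: [514.2, 38.8, 549.7]
orientation: [0.228, 1.552, -0.226]
ft_force: [0.1, 0.4, -0.9]
width: 75.1
```

```bash
python3 - <<'E'
from h import *
o=readout.get_obs();print(o['ee_pos'].round(1),o['width'],o['ft_force'].round(1))
d=cam('wrist');e=cam('side')
a=cv2.resize(d['color'][0:260,60:440],None,fx=1.2,fy=1.2);b=cv2.resize(e['color'][120:260,205:315],(245,312))
cv2.imwrite('pics/m23.png',cv2.cvtColor(np.hstack([a,b]),cv2.COLOR_RGB2BGR))
E
```

```text
[514.2  38.8 549.7] 75.10209959911114 [ 0.1  0.4 -0.9]
```

View pics/m23.png

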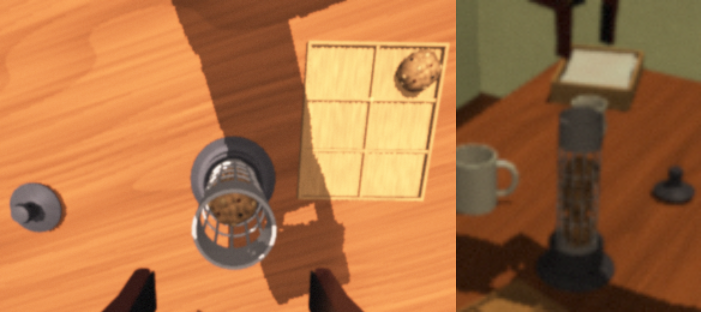

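Call:
apply_moves --commands '[[[-0.011,0.045,0,0],[-0.025,0.1,0,0],[-0.039,0.158,0,0],[-0.053,0.215,-0.02,0],[-0.064,0.262,-0.06,0],[-0.066,0.27,-0.12,0],[-0.066,0.27,-0.18,0],[-0.066,0.27,-0.24,0]]]' --gripper 0.068

```text
t: 35.62
ee_pos: [446.5, 308.5, 302.9]
orientation: [0.226, 1.561, -0.228]
ft_force: [1.3, 0.2, -0.4]
width: 67.9
```

Call:
apply_moves --commands '[[[0,0,0,0],[0,0,0,0]]]'

```text
t: 35.88
ee_pos: [448.1, 309.0, 307.1]
orientation: [0.228, 1.559, -0.227]
ft_force: [0.4, -0.1, -0.3]
width: 68.0
```

```bash
python3 - <<'E'
from h import *
o=readout.get_obs();print(o['ee_pos'].round(1),o['width'],o['ft_force'].round(1))
d=cam('wrist','w24.png');p=o['ee_pos'];print('axis',proj(d,[(p[0],p[1],27)]))
E
```

```text
[448.1 309.  307.1] 67.96444802238248 [ 0.4 -0.1 -0.3]
axis [[252.6188976 192.5165382]]
```

View pics/w24.png

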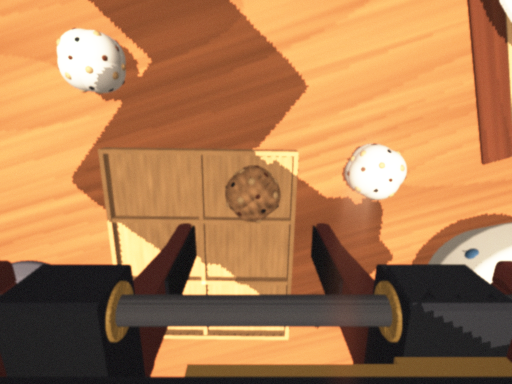

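Call:
apply_moves --commands '[[[0,0,-0.05,0],[0,0,-0.09,0],[0,0,-0.11,0],[0,0,-0.11,0],[0,0,-0.11,0]]]'

```text
t: 36.55
ee_pos: [448.6, 309.3, 198.2]
orientation: [0.229, 1.556, -0.226]
ft_force: [-0.9, -0.9, -0.8]
width: 68.1
```

Call:
apply_moves --commands '[[[0,0,0,0],[0,0,0,0],[0,0,0,0],[0,0,0,0],[0,0,0.03,0],[0,0,0.06,0],[0,0,0.06,0]]]' --gripper 0.025

```text
t: 37.42
ee_pos: [448.3, 309.2, 257.9]
orientation: [0.229, 1.556, -0.225]
ft_force: [-0.3, -1.0, -1.4]
width: 48.5
```

```bash
python3 - <<'E'
from h import *
o=readout.get_obs();print(o['ee_pos'].round(1),o['width'],o['ft_force'].round(1))
d=cam('wrist','w25.png')
E
```

```text
[448.3 309.2 257.9] 48.458023606908874 [-0.3 -1.  -1.4]
```

View pics/w25.png

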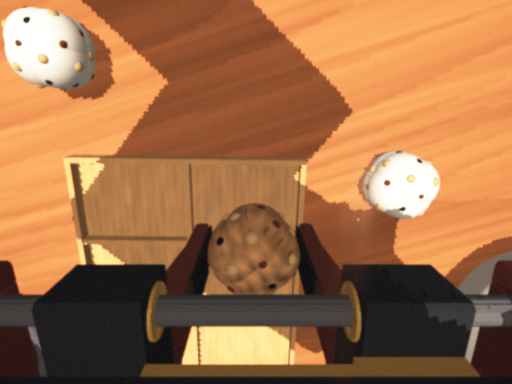

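Target TCP (513.5, 39.3): dx +65, dy -270.

Call:
apply_moves --commands '[[[0,0,0.06,0],[0,0,0.12,0],[0,0,0.18,0],[0.005,-0.02,0.225,0],[0.015,-0.06,0.24,0],[0.028,-0.115,0.24,0],[0.04,-0.165,0.24,0],[0.053,-0.22,0.24,0]]]'

```text
t: 38.48
ee_pos: [500.8, 87.3, 494.7]
orientation: [0.227, 1.561, -0.227]
ft_force: [0.7, 0.3, -1.2]
width: 48.3
```

Call:
apply_moves --commands '[[[0.009,-0.037,0,0],[0.012,-0.05,0,0],[0.012,-0.05,0,0],[0.012,-0.05,0,0]]]'

```text
t: 38.98
ee_pos: [512.5, 39.7, 495.7]
orientation: [0.227, 1.56, -0.227]
ft_force: [-0.3, 0.2, -0.8]
width: 48.1
```

```bash
python3 - <<'E'
from h import *
o=readout.get_obs();print(o['ee_pos'].round(1),o['width'],o['ft_force'].round(1))
d=cam('wrist','w26.png')
E
```

```text
[512.5  39.7 495.7] 48.08400233264304 [-0.3  0.2 -0.8]
```

View pics/w26.png

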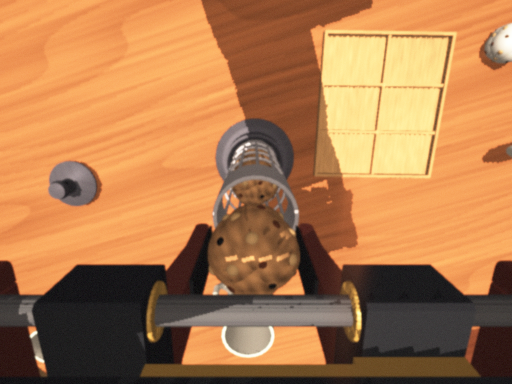

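Call:
apply_moves --commands '[[[0.0,0,-0.02,0],[0.0,0,-0.036,0],[0.0,0,-0.0425,0],[0.0,0,-0.0425,0],[0.0,0,-0.0425,0]]]'

```text
t: 39.65
ee_pos: [512.9, 38.9, 454.2]
orientation: [0.228, 1.558, -0.227]
ft_force: [0.9, -0.2, -0.4]
width: 48.5
```

Call:
apply_moves --commands '[[[0,0,0,0],[0,0,0,0],[0,0,0,0],[0,0,0,0],[0,0,0.05,0],[0,0,0.093,0],[0,0,0.093,0]]]' --gripper 0.075

```text
t: 40.52
ee_pos: [513.2, 38.8, 550.2]
orientation: [0.228, 1.552, -0.226]
ft_force: [-1.1, 1.0, -0.4]
width: 74.6
```

```bash
python3 - <<'E'
from h import *
o=readout.get_obs();print(o['ee_pos'].round(1),o['width'],o['ft_force'].round(1))
d=cam('wrist');e=cam('side')
a=cv2.resize(d['color'][0:260,60:440],None,fx=1.2,fy=1.2);b=cv2.resize(e['color'][120:260,205:315],(245,312))
cv2.imwrite('pics/m27.png',cv2.cvtColor(np.hstack([a,b]),cv2.COLOR_RGB2BGR))
print(proj(e,[(515,39,266)]),proj(d,[(515,39,266)]),back(d,(83,174),22))
for c in('top','side','wrist'): print([(np.round(r['position'],1).tolist(),round(r['conf'],2)) for r in models.place_of(c,'cap')[:2]])
E
```

```text
[513.2  38.8 550.2] 74.64194441550359 [-1.1  1.  -0.4]
[[261.31900426 171.2571439 ]] [[252.77807207 191.11989619]] [ 470.10124826 -253.07402835   22.        ]
[([471.6, -249.6, -1.5], 0.55)]
[([472.9, -246.6, 2.3], 0.46)]
[([473.7, -248.0, -0.8], 0.67), ([515.2, 36.5, 264.9], 0.2)]
```

View pics/m27.png

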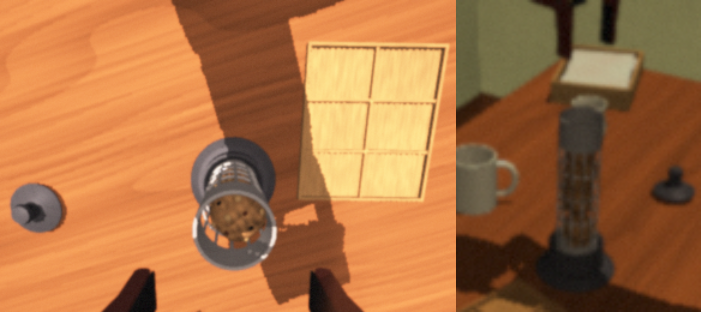

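Call:
apply_moves --commands '[[[-0.006,-0.045,0,0],[-0.014,-0.1,0,0],[-0.022,-0.155,0,0],[-0.03,-0.21,-0.02,0],[-0.037,-0.262,-0.06,0],[-0.041,-0.286,-0.12,0],[-0.041,-0.286,-0.18,0],[-0.041,-0.286,-0.22,0]]]' --gripper 0.06

```text
t: 41.78
ee_pos: [470.2, -247.2, 322.9]
orientation: [0.23, 1.563, -0.227]
ft_force: [0.4, 0.1, -0.3]
width: 60.0
```

Call:
apply_moves --commands '[[[0,0,0,0],[0,0,0,0]]]'

```text
t: 42.02
ee_pos: [472.2, -247.4, 327.5]
orientation: [0.227, 1.558, -0.228]
ft_force: [0.9, -0.1, 0.2]
width: 59.9
```

```bash
python3 - <<'E'
from h import *
o=readout.get_obs();print(o['ee_pos'].round(1),o['width'],o['ft_force'].round(1))
d=cam('wrist','w28.png');p=o['ee_pos'];print('axis 56,10',proj(d,[(p[0],p[1],56),(p[0],p[1],12)]))
E
```

```text
[ 472.2 -247.4  327.5] 59.858353886556166 [ 0.9 -0.1  0.2]
axis 56,10 [[252.73488214 195.11480114]
 [252.84537984 182.58502481]]
```

View pics/w28.png

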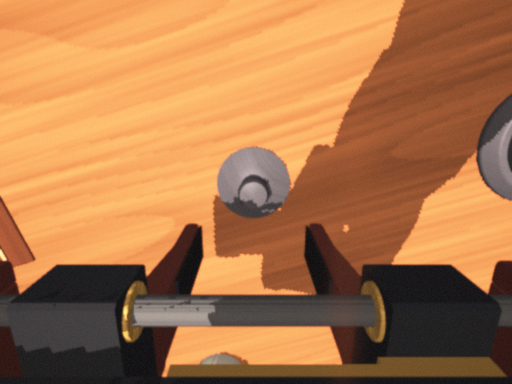

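Call:
apply_moves --commands '[[[-0.001,0.0005,-0.05,0],[-0.001,0.0005,-0.09,0],[-0.001,0.0005,-0.115,0],[-0.001,0.0005,-0.119,0],[-0.001,0.0005,-0.119,0]]]'

```text
t: 42.7
ee_pos: [471.5, -247.1, 209.2]
orientation: [0.227, 1.556, -0.228]
ft_force: [-0.1, -0.6, 0.0]
width: 59.7
```

Call:
apply_moves --commands '[[[0,0,0,0],[0,0,0,0],[0,0,0,0],[0,0,0,0],[0,0,0,0],[0,0,0.03,0],[0,0,0.06,0],[0,0,0.06,0]]]' --gripper 0.01

```text
t: 43.7
ee_pos: [471.3, -247.0, 269.1]
orientation: [0.226, 1.555, -0.228]
ft_force: [-0.5, -0.0, -1.3]
width: 26.3
```

```bash
python3 - <<'E'
from h import *
o=readout.get_obs();print(o['ee_pos'].round(1),o['width'],o['ft_force'].round(1))
d=cam('wrist','w29.png');p=o['ee_pos'];print(proj(d,[(p[0],p[1],p[2]-207+z) for z in (10,22,56)]))
e=cam('side');crop(e,250,120,350,240,5,'s29.png')
E
```

```text
[ 471.3 -247.   269.1] 26.322468818065165 [-0.5 -0.  -1.3]
[[252.63362    228.15771281]
 [252.56382048 236.14037153]
 [252.30660237 265.55725308]]
```

View pics/w29.png

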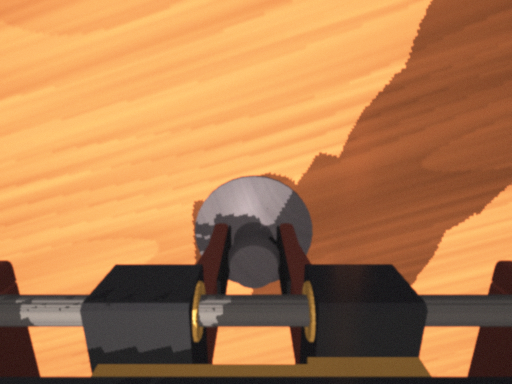

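View pics/s29.png

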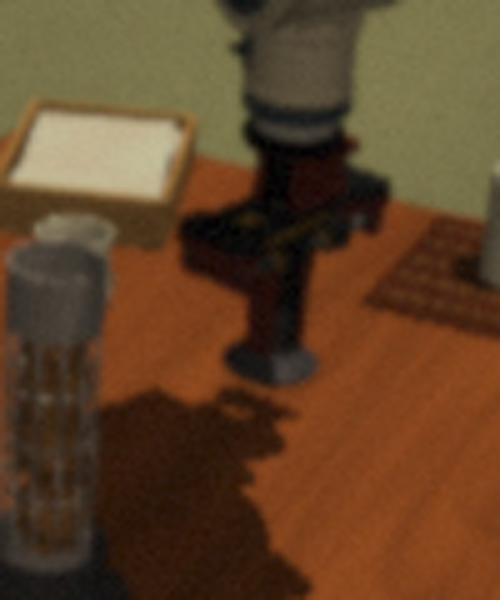

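Call:
apply_moves --commands '[[[0.006,0.035,-0.04,0],[0.012,0.08,-0.04,0],[0.018,0.12,-0.02,0],[0.02,0.13,0.04,0],[0.02,0.13,0.1,0],[0.02,0.13,0.16,0],[0.02,0.13,0.221,0],[0.02,0.13,0.221,0]]]'

```text
t: 44.8
ee_pos: [491.7, -116.9, 492.0]
orientation: [0.226, 1.551, -0.228]
ft_force: [-0.2, 0.3, -3.2]
width: 26.6
```

Call:
apply_moves --commands '[[[0.005,0.03,0.005,0],[0.012,0.08,0.005,0],[0.018,0.125,0.005,0],[0.022,0.15,0.005,0],[0.023,0.156,0.005,0],[0.023,0.156,0.005,0],[0.023,0.156,0.005,0]]]'

```text
t: 45.68
ee_pos: [513.6, 38.4, 492.9]
orientation: [0.228, 1.56, -0.229]
ft_force: [-0.5, 0.7, -1.3]
width: 26.3
```

```bash
python3 - <<'E'
from h import *
o=readout.get_obs();print(o['ee_pos'].round(1),o['width'],o['ft_force'].round(1))
d=cam('wrist','w30.png');p=o['ee_pos'];print(proj(d,[(p[0],p[1],p[2]-209+z) for z in (10,22,56)]))
e=cam('side');crop(e,205,90,315,220,5,'s30.png')
E
```

```text
[513.6  38.4 492.9] 26.344353018629935 [-0.5  0.7 -1.3]
[[252.61524798 228.29869482]
 [252.54662223 236.10894791]
 [252.29448276 264.8047807 ]]
```

View pics/w30.png

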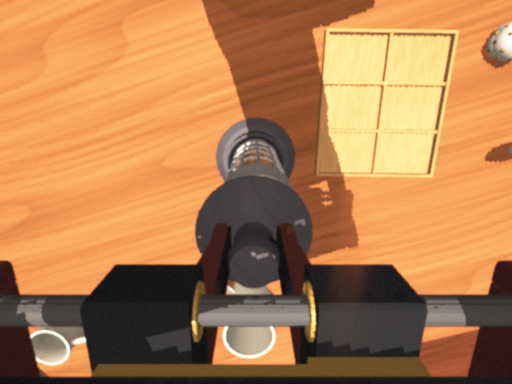

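View pics/s30.png

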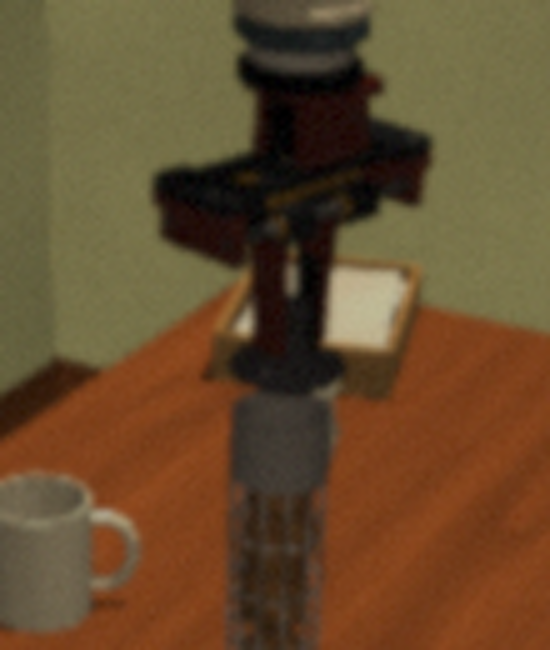

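Call:
apply_moves --commands '[[[0.0005,0.0005,-0.008,0],[0.0005,0.0005,-0.015,0],[0.0005,0.0005,-0.02,0],[0.0005,0.0005,-0.024,0],[0.0005,0.0005,-0.024,0]]]'

```text
t: 46.4
ee_pos: [514.1, 39.8, 469.3]
orientation: [0.227, 1.559, -0.228]
ft_force: [-0.3, 0.4, -2.9]
width: 26.6
```

```bash
python3 - <<'E'
from h import *
o=readout.get_obs();print(o['ee_pos'].round(1),o['width'],o['ft_force'].round(1),o['moment'].round(2))
d=cam('wrist','w31.png')
e=cam('side');crop(e,205,90,315,220,5,'s31.png')
E
```

```text
[514.1  39.8 469.3] 26.613834445585177 [-0.3  0.4 -2.9] [-0.02 -0.15 -0.01]
```

View pics/s31.png

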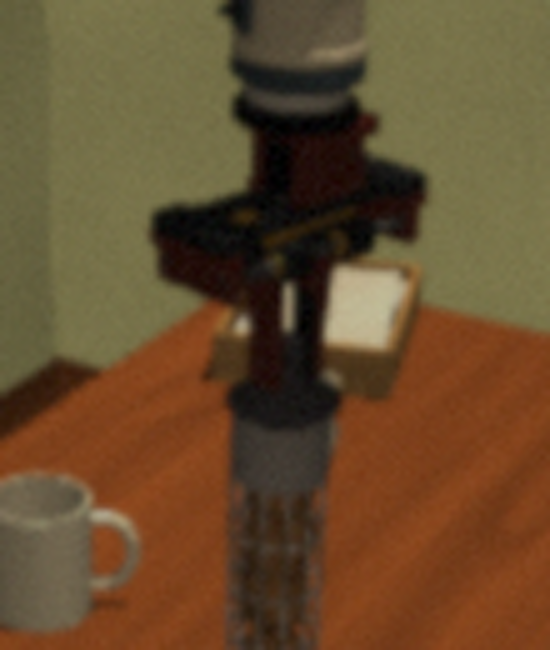

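Call:
apply_moves --commands '[[[0,0,-0.002,0],[0,0,-0.004,0],[0,0,-0.005,0],[0,0,-0.005,0]]]'

```text
t: 47.0
ee_pos: [514.2, 39.8, 464.6]
orientation: [0.227, 1.559, -0.228]
ft_force: [0.7, 0.3, -1.9]
width: 26.6
```

Call:
apply_moves --commands '[[[0,0,-0.001,0],[0,0,-0.002,0],[0,0,-0.002,0]]]'

```text
t: 47.38
ee_pos: [514.5, 39.8, 463.9]
orientation: [0.228, 1.557, -0.227]
ft_force: [-1.6, -0.2, 6.8]
width: 26.6
```

Contact (upward force ~7 N) at the expected seat height; release and lift.

Call:
apply_moves --commands '[[[0,0,0,0],[0,0,0,0],[0,0,0,0],[0,0,0,0],[0,0,0.03,0],[0,0,0.08,0],[0,0,0.13,0],[0,0,0.13,0]]]' --gripper 0.055

```text
t: 48.38
ee_pos: [514.6, 39.8, 596.8]
orientation: [0.228, 1.551, -0.226]
ft_force: [1.0, -0.3, -0.6]
width: 55.1
```

```bash
python3 - <<'E'
from h import *
o=readout.get_obs();print(o['ee_pos'].round(1),o['width'],o['ft_force'].round(1),o['moment'].round(2))
d=cam('wrist','w32.png');print(proj(d,[(514.5,39.5,z) for z in (266,322)]))
e=cam('side');crop(e,205,120,315,260,5,'s32.png');print(proj(e,[(514.5,39.5,z) for z in (266,278,312)]))
for c in('side','wrist'):
  for n in('cap','cap_seat','tube_top'): print(c,n,[(np.round(r['position'],1).tolist(),round(r['conf'],2)) for r in models.place_of(c,n)[:1]])
E
```

```text
[514.6  39.8 596.8] 55.06046313231722 [ 1.  -0.3 -0.6] [ 0.04 -0.16  0.04]
[[251.70473428 176.98184404]
 [251.51413523 192.05036326]]
[[261.38515198 171.3521387 ]
 [261.52273733 167.92498162]
 [261.91930305 158.04679975]]
side cap [([510.9, 37.5, 0.1], 0.64)]
side cap_seat [([515.9, 39.9, 264.9], 0.63)]
side tube_top [([517.8, 37.8, 15.1], 0.5)]
wrist cap [([519.0, 40.7, 255.7], 0.83)]
wrist cap_seat [([515.2, 39.7, 263.7], 0.76)]
wrist tube_top []
```

View pics/s32.png

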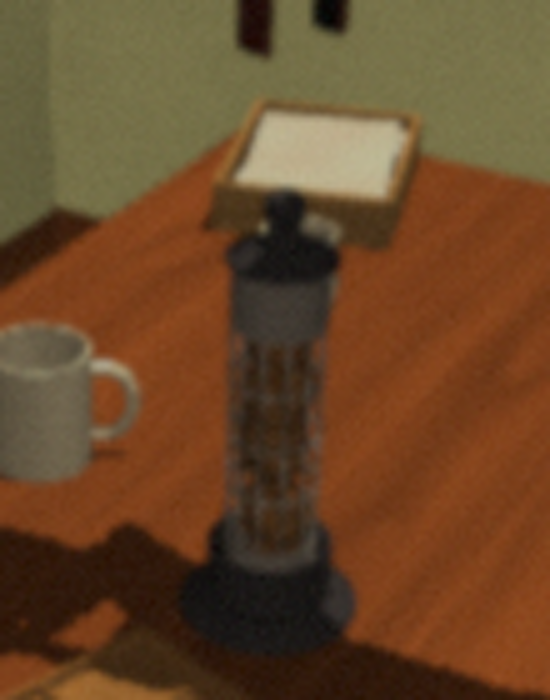

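View pics/w32.png

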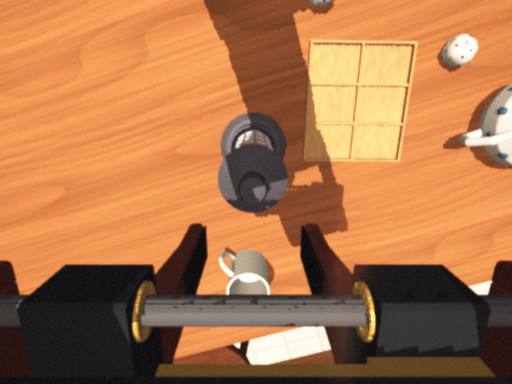

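```bash
python3 - <<'E'
from h import *
print(workorder.close_job())
E
```

```text
the job is handed in; nothing more can be done
None
```

The feeder is assembled and the job is handed in, at about 48 s of the 208 s allowed.

**What I did:**
- **Tube:** I pushed it into the base collar until the push reached 41 N and it moved no further.
- **Balls:** I dropped in the small leftover ball first, then all four fresh ones one at a time. The white look-alikes were not touched.
- **Cap:** I lowered it onto the rim until it made contact at about 7 N, then let go and lifted clear.

**Last checks:**
- **Tube home:** its top measured about 265 mm, against 266 mm when fully home and about 282 mm if it were only resting on the seal pads.
- **Cap on:** the side and wrist pictures show it level. The networks put its seat point at 264–265 mm, over the tube's axis.
- **Tray and surroundings:** the tray is empty, and the mug stands where it was. I did not re-measure the teapot or jug at the end, but nothing was moved near them.

**Readings that disagreed:**
- After the cap was on, the side camera's network once placed the cap at table height and the tube's top at 15 mm. The pictures, the contact height and the wrist camera all contradict that, so I treated it as a mislabel.
- The fingertips touched something, probably the tray edge, with about 12 N while I picked up the leftover ball. That was harmless, so I gripped a little higher for the rest.
- I saw no grip slip, and the cap was not knocked aside.

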